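# Change the sample racks of the analyser behind its sprung gate

## Robot

A 7-joint arm with a two-finger parallel gripper is mounted at the origin on the work surface. World frame = base frame: x ahead of the robot, y to its left, z up, the work surface at z = 0. Lengths are in m, angles in rad, forces in N, time in s.
With the tool pointing down it reaches from about 0.425 to 0.875 m from the base axis. Payload 8.4 kg.
Tool frame: the origin (TCP) lies between the finger pads; the fingertips stand arm.finger_overhang ahead of it and the grasp point (between the pads) lies 8 mm behind it (arm.finger_overhang is the distance from the TCP to the fingertips, in m); z points along the fingers, y is the line along which they close (so a half turn about z gives the same grasp; the last joint's range is limited). The gripper opens to 85 mm and grips with 20 to 120 N. Pads are 22 mm wide; open, the fingers measure 114 mm over their backs; the gripper's body (76 mm by 85 mm) begins 54 mm behind the grasp point. The pads swing forward as they close: fully open they stand 13 mm farther back than shut.
Start: joints at [-1.341, 0.333, 0.04, 1.465, -0.013, 1.343, -0.059], TCP at [0.21, 0.615, 0.242] pointing down, gripper open.
Joint ranges: [-2.58, 2.58], [-0.38, 2.09], [-1.3, 1.39], [0.25, 2.4], [-1.5, 4.64], [0.08, 2.09], [-2.65, 2.65]. Speed limits (rad/s): [2.22, 2.22, 2.79, 2.79, 3.14, 3.14, 3.14].

## Interface

Orientations are given as a unit quaternion [w, x, y, z].
In Python, from workcell import arm gives the robot as it stands.
- The arm moves only by the tool jog_arm, never from a script. Its argument "targets" is a list that holds one entry, the list of rows, each a list of 7 numbers: the shift along the tool's x, y, z scaled (see below), then the turn, a rotation vector about the tool's x, y, z scaled (see below), then the closure, from -1 (fully open) to 1 (shut), so that 0 is half open. In form: [[[x, y, z, ax, ay, az, claw], ...]]. A call has 1 to 5 rows; each row is the pose to reach, as a shift and turn from the pose commanded when the call began, along the tool's axes at that moment, turning the shorter way round; what a row does not reach only later rows make up. The controller multiplies each number of a shift by 0.12 m and each number of a turn by 360 degrees. A row lasts 1/8 s, in which the tool goes at most 62.5 mm and 10.7 degrees, less where a joint would pass 70% of its speed; a pose out of reach is approached as far as the arm can. A call with a number of a shift or a turn outside -1 to 1 is refused whole. A call with a gripper value outside its range is refused whole. The fingers move at their own pace and stop on an object; "grip_force" is the grip in N (left out, the last holds). Time passes only in rows, so rows that repeat a pose let the fingers close. It gives the time, the measured TCP pose, the force, the opening and the grip force at its end, in the units of the state.
- arm.sense(): the state, without advancing time (a new reading comes with each control period).
- arm.camera(name): name is "scene" or "top" or "wrist"; returns a dict with "color" (420x560x3 uint8, red, green, blue), "depth" (420x560 float32, m along the optical axis (not along the pixel's ray), 0 where there is no reading), "fovy" (degrees; the focal length in pixels is half the picture's height over the tangent of half this angle, whatever the lens; pixels are square), "cx", "cy" (the principal point, pixels), "cam_to_world" (4x4, takes a point from camera to world coordinates); the wrist camera has in their place "hand_eye" (4x4, takes a point from camera to tool coordinates, whose origin is the TCP and whose axes are the flange's). Camera axes: x right, y down, z forward; pixel columns grow to the right and rows downward; lengths in m; the calibration is good to about 2 mm. A picture is of the moment at which its call begins: read the wrist's pose just before it.
- arm.close_job(): hands the job in; it is judged then, once.
The state is a dict: "clock": time; "joint_positions": joint angles; "joint_vel": joint speeds; "joint_efforts": joint torques, N m; "tool_pos": TCP position; "eef_rot": TCP orientation; "contact_force": force on the tool from outside, world axes, zero at the start; "moment": the same for the moment, N m; "gripper_width": finger opening in m; "grasp_force": force on a finger pad.
Only numpy, scipy, OpenCV 4.12 (cv2) and the standard library are available. Lean on these libraries where they do the work, as an engineer would, in place of code of your own. Each camera call takes 0.05 s, during which the arm holds its last target. There are 200 camera calls.

## Task

Change the analyser's sample racks: lift the bolt of the sprung gate across its inlet, swing the gate out to its stop against the spring and push the bolt down so that the gate stays open by itself when you let go. Then draw out every measured rack that stands in the analyser and stand it upright on the grey mat, and slide every rack that waited on the mat, handle outwards, along a lane of its own under the hood until it is fully home. Last, lift the bolt, let the gate go back shut behind the racks and push the bolt down again to lock it; leave the other things on the bench alone.

Things in the scene. Friction and masses are not known exactly. Their poses are not given: they have to be found in the camera images.
- rack1_handle (a point): waiting sample rack, white, with a row of six capped tubes; may be absent. Foot 36 wide, 180 long, 20 high; tube block on it up to 50, caps to 85. Handle at one end: upright plate 10 thick, 36 long, from 20 to 88 high, 10 clear of the block. This point: middle of the handle, 60 above the underside, 20 from the handle end; y runs along the rack to the tubes (tube end 160 ahead), x across, z up.
- rack2_handle (a point): handle of another such rack, the same size. The racks wait upright on the mat, weigh 0.2 to 0.4 kg each, and their weight lies mostly under the tubes, about 70 ahead of the handle.
- rack3_handle (a point): handle of a third such rack, the same; also waiting on the mat.
- done1_handle (a point): handle of a measured rack, in shape just like the waiting ones, that at the start stands fully home in lane 1, its handle outwards; may be absent.
- done2_handle (a point): the same for a measured rack that at the start stands in lane 2; may be absent.
- done3_handle (a point): the same for a measured rack that at the start stands in lane 3; may be absent.
- lane1_home (a point): where a rack's handle point is once that rack is fully home (tube end on the back stop) in the lane nearest the robot; y points inwards along the lane, z up; the deck is 60 below (20 above the bench). The lane is 42 wide between guides 8 high, from 20 before this point (-y) to the stop 160 beyond; its mouth flares to 51 at 43 before it.
- lane2_home (a point): the same for the middle lane, 75 farther (+x). Before the mouths lies open flat deck, ending 245 before this point (-y).
- lane3_home (a point): the same for the lane farthest from the robot, 75 beyond the middle one.
- hood_edge (a point): middle of the lower front edge of the cream hood that roofs the lanes, 70 inwards of the lane points (+y). Its underside is 95 above the deck, its top 140; it spans all lanes and leaves 10 over the tube caps.
- gate_hinge (a point): foot, on the deck, of the gate's upright hinge axis; axes as the lanes. It stands 75 beyond lane 3 (+x) and 40 before the lane points (-y); the post is 15 in radius, 70 high. The gate is a steel bar 10 thick, 30 to 55 above the deck, reaching 250 from the axis. Shut, it lies along -x, 15 clear of the ends of homed racks.
- gate (a joint): angle of the gate (rad): 0 shut across the lanes, growing as it swings outwards (counterclockwise from above) to its stop at 1.65, where it points along -y. A damped torsion spring returns it: 0.2 N m shut, 0.46 N m at the stop; let go there with the bolt raised, it swings shut in about 2 s.
- bolt (a joint): travel of the gate's drop bolt (m): 0 raised, 0.018 down; 3 N of friction keeps it where it is left. Down with the gate shut, it locks it. Pushed down with the gate at its stop, it stands behind a steel keeper on the deck (14 high) and then holds the gate open at about 1.58. Raised to 0.005 or less it clears the keepers.
- bolt_knob (a point): middle of the bolt's black knob, an upright cylinder 24 across and 40 high that moves with bolt and gate, 112.5 from the hinge axis; 106 above the deck when raised, 88 when down. Under it a sleeve 22 across ends 65 above the deck. With the gate shut it stands midway between lanes 2 and 3.
- mat_center (a point): middle of the thin grey bench mat, 290 x 250 and 3 thick, on which the racks wait; x and y along its sides, z up. It has room for three racks side by side, 80 apart, along y: waiting ones must go before measured ones find a place if it is full.
- diluent: bystander: white jar 60 in diameter, 105 high; origin at its underside.
- beaker: bystander: glass beaker 68 in diameter, 85 high; origin at its underside.
- control: bystander: small amber jar 44 in diameter, 60 high; origin at its underside.
- pipette: bystander: hand pipette lying on the bench, about 240 long, 28 high; origin under its middle.
Not all that is in view belongs to the job. Leave any turquoise look-alike of the part that bears done2_handle alone.

How it is judged:
On the way, in this order (a step that is already met when the one before it is completed fails the run):
1. the gate stands open, held by its bolt alone (value of joint gate above 1.45 rad and value of joint bolt above 0.01 m and contact force between the fingers and gate below 0.2 N), for 0.3 s.
2. with the gate held open, every waiting rack stands fully home in a lane of its own and every measured rack stands on the mat ((distance between rack1_handle and lane1_home below 0.008 m or distance between rack1_handle and lane2_home below 0.008 m or distance between rack1_handle and lane3_home below 0.008 m) and angle between the y axis of each of rack1_handle, rack2_handle, rack3_handle and the y axis of lane1_home, either way round below 0.06 rad and angle between each of rack1_handle, rack2_handle, rack3_handle, done1_handle, done2_handle, done3_handle's own z axis and vertical below 0.08 rad and (distance between rack2_handle and lane1_home below 0.008 m or distance between rack2_handle and lane2_home below 0.008 m or distance between rack2_handle and lane3_home below 0.008 m) and (distance between rack3_handle and lane1_home below 0.008 m or distance between rack3_handle and lane2_home below 0.008 m or distance between rack3_handle and lane3_home below 0.008 m) and x of done1_handle in the frame of mat_center between -0.145 and 0.145 m and y of done1_handle in the frame of mat_center between -0.125 and 0.125 m and height (world z) of done1_handle between 0.053 and 0.073 m and x of done2_handle in the frame of mat_center between -0.145 and 0.145 m and y of done2_handle in the frame of mat_center between -0.125 and 0.125 m and height (world z) of done2_handle between 0.053 and 0.073 m and x of done3_handle in the frame of mat_center between -0.145 and 0.145 m and y of done3_handle in the frame of mat_center between -0.125 and 0.125 m and height (world z) of done3_handle between 0.053 and 0.073 m and value of joint gate above 1.45 rad), for 0.2 s.
At the end, for the whole second after the job is handed in: every waiting rack rests in a lane of its own, its handle point within 8 mm of that lane's home point, within 0.08 rad of upright and 0.06 rad of the lane; every measured rack rests upright on the mat, its handle over it; the gate is shut (within 0.06 rad), its bolt at least 12 mm down ((distance between rack1_handle and lane1_home below 0.008 m or distance between rack1_handle and lane2_home below 0.008 m or distance between rack1_handle and lane3_home below 0.008 m) and angle between the y axis of each of rack1_handle, rack2_handle, rack3_handle and the y axis of lane1_home, either way round below 0.06 rad and angle between each of rack1_handle, rack2_handle, rack3_handle, done1_handle, done2_handle, done3_handle's own z axis and vertical below 0.08 rad and (distance between rack2_handle and lane1_home below 0.008 m or distance between rack2_handle and lane2_home below 0.008 m or distance between rack2_handle and lane3_home below 0.008 m) and (distance between rack3_handle and lane1_home below 0.008 m or distance between rack3_handle and lane2_home below 0.008 m or distance between rack3_handle and lane3_home below 0.008 m) and x of done1_handle in the frame of mat_center between -0.145 and 0.145 m and y of done1_handle in the frame of mat_center between -0.125 and 0.125 m and height (world z) of done1_handle between 0.053 and 0.073 m and x of done2_handle in the frame of mat_center between -0.145 and 0.145 m and y of done2_handle in the frame of mat_center between -0.125 and 0.125 m and height (world z) of done2_handle between 0.053 and 0.073 m and x of done3_handle in the frame of mat_center between -0.145 and 0.145 m and y of done3_handle in the frame of mat_center between -0.125 and 0.125 m and height (world z) of done3_handle between 0.053 and 0.073 m and value of joint gate below 0.06 rad and value of joint bolt above 0.012 m and linear speed of each of rack1, rack2, rack3, done1, done2, done3 below 0.02 m/s); the robot touches nothing.
It fails at once if a bystander on the bench is pushed more than 3 cm or tipped over (distance of any of diluent, beaker, control, pipette from where it was at the start of the episode above 0.03 m or angle between any of diluent, beaker, control's own z axis and vertical above 0.4 rad).
Of rack1, rack2, rack3 only 2 to 3 are there at a start; the rules pass over those that are not, and their reading is None.
Of done1, done2, done3 only 1 to 2 are there at a start; the rules pass over those that are not, and their reading is None.
At some moment in a run one of rack1, rack2, rack3, done1, done2, done3 may be knocked a few centimetres aside while the robot is not near it.
Once in a run the grip may slacken for a moment while it holds something.
It also fails if it takes over 210 s, if anything falls off the work surface, if the arm or the gripper's body presses on something with over 40 N, if the wrist force passes 120 N, or if a joint passes its speed limit or range.

## Working session

There is one attempt and no reset: what is moved stays moved. The work goes in short steps, Python scripts to look and compute and a tool call to move; the robot and the scene stay as the last step left them, time stands still between calls to the robot, and variables do not carry over. Pictures are saved under pics/ and viewed, at most 14 in all, crops included, and the job is handed in when it is done.

Besides the shell and the picture viewer there is one more tool, called after "Emit:" in YAML: its name, and indented under it one key for each argument. jog_arm: Moves the arm, as the interface text tells. Shifts and turns lie within -1 to 1; 1 stands for 0.12 m of shift or 360 degrees of turn. Its arguments: {"type":"object","properties":{"targets":{"type":"array"},"grip_force":{"type":"number"}},"required":["targets"]}

```bash
ls; mkdir -p pics; cat > h.py <<'E'
import numpy as np,cv2
from workcell import arm
from scipy.spatial.transform import Rotation as R
def snap(n,fn=None):
    s=arm.sense(); c=arm.camera(n)
    if n=='wrist':
        T=np.eye(4);q=s['eef_rot'];T[:3,:3]=R.from_quat([q[1],q[2],q[3],q[0]]).as_matrix();T[:3,3]=s['tool_pos'];c['M']=T@c['hand_eye']
    else: c['M']=np.array(c['cam_to_world'])
    if fn: cv2.imwrite('pics/'+fn,c['color'][:,:,::-1])
    c['f']=210/np.tan(np.radians(c['fovy'])/2)
    return c
def cloud(c):
    v,u=np.mgrid[:420,:560];d=c['depth'];p=np.stack([(u-c['cx'])/c['f']*d,(v-c['cy'])/c['f']*d,d],-1)
    return p@c['M'][:3,:3].T+c['M'][:3,3]
def ray(c,u,v,z):
    d=c['M'][:3,:3]@np.array([(u-c['cx'])/c['f'],(v-c['cy'])/c['f'],1]);o=c['M'][:3,3]
    return o+d*(z-o[2])/d[2]
E
python3 - <<'E'
from h import *
s=arm.sense();print(s,arm.finger_overhang)
for n in('scene','top','wrist'):
    c=snap(n,n+'0.png');np.savez(f'{n}0.npz',**c);print(n,c['fovy'],c['cx'],c['cy'],c['M'].round(3).tolist(),(c['depth']==0).mean())
E
```

```text
pics
{'clock': 0.0, 'joint_positions': array([-1.34120945,  0.33392766,  0.03985957,  1.46630315, -0.01339122,
        1.34328332, -0.05846909]), 'joint_vel': array([ 2.13231097e-04, -5.38762494e-04, -4.35516046e-04,  5.99479767e-06,
        4.93011530e-04,  6.28453429e-04,  3.37759597e-04]), 'joint_efforts': array([-5.47899144e-04, -6.58555698e+01,  1.36503942e+00, -4.05569243e+01,
        1.67143968e-02,  1.24450150e-02,  3.76862147e-06]), 'tool_pos': array([0.20975859, 0.6147514 , 0.24139462]), 'eef_rot': array([-7.75438546e-05,  1.63639767e-01,  9.86519813e-01, -8.24226976e-04]), 'contact_force': array([-0.4177569 ,  0.09647622, -0.19323507]), 'moment': array([ 0.00383125, -0.01715103, -0.01700847]), 'grasp_force': 0.0, 'gripper_width': 0.08551237398523763} 0.011
scene 56.01796637165958 283.0573602036956 205.9406643108035 [[0.742, 0.477, -0.471, 1.087], [0.67, -0.525, 0.524, -0.721], [0.002, -0.705, -0.709, 0.913], [0.0, 0.0, 0.0, 1.0]] 0.003924319727891156
top 51.84060866777245 285.3200887553224 212.298097060903 [[0.009, -0.987, 0.16, 0.362], [-1.0, -0.009, 0.004, -0.135], [-0.003, -0.16, -0.987, 1.135], [0.0, 0.0, 0.0, 1.0]] 0.0038435374149659862
wrist 64.32000783084004 279.1879243965395 210.15273062392305 [[0.323, 0.897, 0.302, 0.134], [0.946, -0.306, -0.104, 0.641], [-0.001, 0.319, -0.948, 0.373], [0.0, 0.0, 0.0, 1.0]] 0.003826530612244898
```

View pics/top0.png

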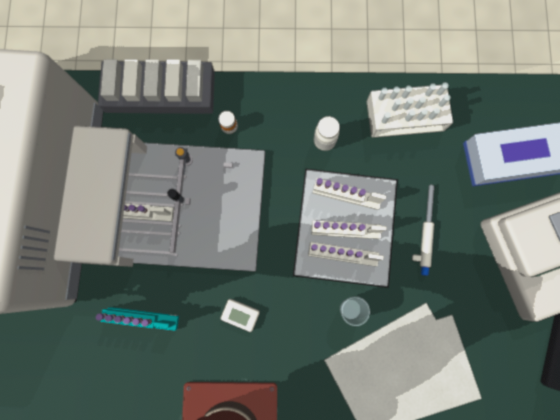

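View pics/scene0.png

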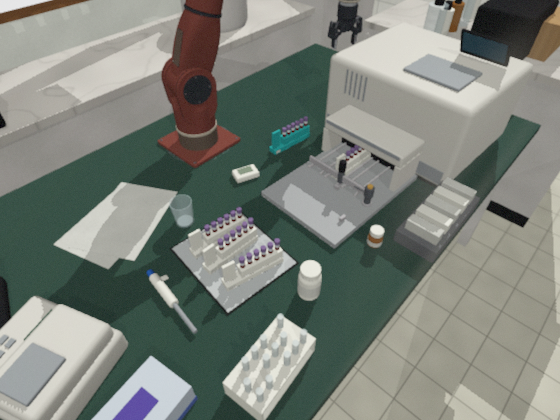

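Top view: three white racks wait on the mat, which is full (about (340,190), (348,229) and (343,253)), with their handles to the right (−y). One measured rack stands in lane 2 (148,212). The gate hinge is at (181,153), the black knob at (174,195), and the turquoise look-alike at (138,320). In the scene view the same items are visible and lanes 1 and 3 are empty.

```bash
cat > m.py <<'E'
from h import *
from types import SimpleNamespace
def racks(c,box,zl=0.03):
    P=cloud(c);col=cv2.cvtColor(c['color'],cv2.COLOR_RGB2HSV)
    x0,x1,y0,y1=box
    m=(P[...,2]>zl)&(P[...,2]<.12)&(P[...,0]>x0)&(P[...,0]<x1)&(P[...,1]>y0)&(P[...,1]<y1)&(c['depth']>0)
    n,l,st,ce=cv2.connectedComponentsWithStats(m.astype(np.uint8))
    for i in range(1,n):
        if st[i,4]<100: continue
        k=l==i; pur=k&(col[...,0]>120)&(col[...,0]<165)&(col[...,1]>50)
        q=P[pur]; p=P[k]
        if len(q)<20: print('blob',st[i],p.mean(0).round(3),p[:,2].max().round(3));continue
        v=np.linalg.svd(q[:,:2]-q[:,:2].mean(0))[2][0]
        if v[1]<0: v=-v
        nrm=np.array([v[1],-v[0]]);c0=np.median(q[:,:2],0)
        s=(p[:,:2]-c0)@v; h=p[(s<np.percentile(s,99)*0-0.06)]
        top=p[p[:,2]>np.percentile(p[:,2],50)]
        s=(p[:,:2]-c0)@v; hi=(p[:,2]>.075)&(s<-.075)
        print('rack',st[i],'caps',c0.round(4),'capz',np.median(q[:,2]).round(4),'yawdeg',np.degrees(np.arctan2(-v[0],v[1])).round(2),'s',s.min().round(3),s.max().round(3),'handle',p[hi].mean(0).round(4) if hi.any() else None,hi.sum(),(s[hi].min(),s[hi].max()) if hi.any() else '')
E
python3 - <<'E'
from m import *
c=dict(np.load('top0.npz'))
P=cloud(c)
for u,v in [(305,172),(396,180),(388,285),(295,277),(264,150),(257,270),(350,178),(398,230),(200,255),(175,195),(181,153),(173,190),(125,195),(128,135),(118,260),(30,300)]: print(u,v,P[v,u].round(4))
b=[P[v,u,:2] for u,v in [(305,172),(396,180),(388,285),(295,277)]];mn=np.min(b,0);mx=np.max(b,0)
racks(c,(mn[0],mx[0],mn[1],mx[1]))
b=[P[v,u,:2] for u,v in [(264,150),(257,270)]]
racks(c,(b[1][0],b[0][0]+.01,b[0][1],b[0][1]+.4),.045)
big=cv2.resize(c['color'][130:275,50:270],None,fx=3.6,fy=3.6,interpolation=2);cv2.imwrite('pics/an.png',big[...,::-1])
E
```

```text
305 172 [ 0.655  -0.182   0.0051]
396 180 [ 0.6354 -0.4262  0.0037]
388 285 [ 0.3574 -0.3966  0.0042]
295 277 [ 0.3756 -0.1569 -0.0023]
264 150 [ 7.169e-01 -7.040e-02  5.000e-04]
257 270 [ 0.3928 -0.0576 -0.0018]
350 178 [ 0.6397 -0.3028  0.0045]
398 230 [ 5.009e-01 -4.282e-01 -2.000e-04]
200 255 [0.429  0.0881 0.0218]
175 195 [0.5635 0.1309 0.1322]
181 153 [0.6768 0.1302 0.0986]
173 190 [0.5769 0.1381 0.1256]
125 195 [0.5633 0.2512 0.1277]
128 135 [0.7025 0.2433 0.1556]
118 260 [0.4097 0.2601 0.1196]
30 300 [0.3208 0.3957 0.2246]
rack [313 178  53  25 692] caps [ 0.5967 -0.2726] capz 0.0877 yawdeg -13.56 s -0.061 0.07 handle None 0 
blob [367 192  19  12 140] [ 0.573 -0.358  0.072] 0.096
rack [312 220  54  16 668] caps [ 0.4996 -0.269 ] capz 0.0875 yawdeg -2.96 s -0.06 0.07 handle None 0 
blob [367 226  20   7 117] [ 0.494 -0.356  0.076] 0.095
rack [309 242  54  20 667] caps [ 0.438  -0.2611] capz 0.088 yawdeg -8.53 s -0.061 0.071 handle None 0 
blob [365 254  19   7 104] [ 0.424 -0.347  0.079] 0.096
blob [132 135  13  17 141] [0.705 0.247 0.081] 0.119
blob [170 147  20 106 749] [0.576 0.137 0.076] 0.12
rack [124 203  47  15 482] caps [0.5362 0.2355] capz 0.1053 yawdeg -3.53 s -0.073 0.039 handle None 0 
blob [115 257  15   9 106] [0.408 0.261 0.086] 0.12
```

View pics/an.png

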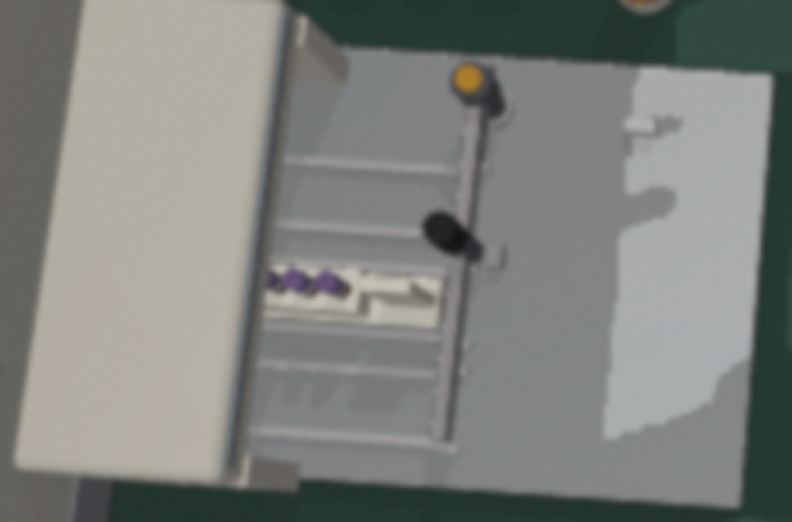

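```bash
cat >> h.py <<'E'
def plan(pts,s=None):
    """pts: list of (x,y,z,yaw of tool x in deg); tool down. prints calls (last row values); one per pt"""
    s=s or arm.sense();q=s['eef_rot'];r=R.from_quat([q[1],q[2],q[3],q[0]]);p=np.array(s['tool_pos'])
    a=r.as_matrix()[:2,0];print('at',p.round(4),'yaw',np.degrees(np.arctan2(a[1],a[0])).round(2),'tilt',np.degrees(np.arccos(-r.as_matrix()[2,2])).round(2),'w',round(s['gripper_width'],4),'q7',s['joint_positions'].round(2).tolist())
    for x,y,z,w in pts:
        r2=R.from_euler('z',w,degrees=True)*R.from_euler('x',180,degrees=True)
        d=r.inv().apply(np.array([x,y,z])-p)/.12; t=np.degrees((r.inv()*r2).as_rotvec())/360
        print((x,y,z,w),'->',[round(float(k),3) for k in d],[round(float(k),4) for k in t],'' if max(abs(d))<=1 and max(abs(t))<.17 else 'SPLIT')
        r=r2;p=np.array([x,y,z])
E
python3 - <<'E'
from h import *
c=dict(np.load('top0.npz'));P=cloud(c)
k=lambda x,y,z:ray(c,50+x/3.6,130+y/3.6,z)[:2].round(4)
print('front corners',k(772,72,.02),k(740,507,.02),'hinge',k(468,78,.095),'knobtop',k(440,232,.128),'gate',k(478,112,.075),k(447,445,.075))
s=dict(np.load('scene0.npz'));Q=cloud(s)
q=Q[(Q[...,1]>.1)&(Q[...,0]>.15)&(Q[...,1]<.9)&(Q[...,0]<.8)&(Q[...,2]<.6)]
for y in np.arange(.2,.8,.1):
    e=q[(q[:,1]>y)&(q[:,1]<y+.1)];e2=e[e[:,2]>.17]
    print(y,e[:,2].max().round(3),e2[:,0].min().round(3) if len(e2) else '')
A=arm.sense()
plan([(.25,.615,.36,120),(.33,.54,.42,80),(.42,.45,.42,40),(.50,.35,.40,0),(.55,.24,.36,-4),(.56,.14,.26,-4)])
E
```

```text
front corners [ 0.7108 -0.0727] [ 0.39   -0.0554] hinge [0.6813 0.1338] knobtop [0.5656 0.1387] gate [0.6627 0.1308] [0.4286 0.1408]
0.2 0.164 
0.30000000000000004 0.311 0.304
0.4000000000000001 0.32 0.303
0.5000000000000001 0.426 0.172
0.6000000000000001 0.424 0.178
0.7000000000000002 0.341 0.319
0.8000000000000003 0.311 0.326
at [0.2098 0.6149 0.2416] yaw 161.16 tilt 0.07 w 0.0854 q7 [-1.34, 0.33, 0.04, 1.47, -0.01, 1.34, -0.06]
(0.25, 0.615, 0.36, 120) -> [-0.317, 0.108, -0.986] [-0.0002, 0.0001, 0.1143] 
(0.33, 0.54, 0.42, 80) -> [-0.875, 0.265, -0.5] [0.0, -0.0, 0.1111] 
(0.42, 0.45, 0.42, 40) -> [-0.608, 0.869, 0.0] [0.0, -0.0, 0.1111] 
(0.5, 0.35, 0.4, 0) -> [-0.025, 1.067, 0.167] [0.0, -0.0, 0.1111] SPLIT
(0.55, 0.24, 0.36, -4) -> [0.417, 0.917, 0.333] [0.0, -0.0, 0.0111] 
(0.56, 0.14, 0.26, -4) -> [0.141, 0.825, 0.833] [0.0, 0.0, 0.0]
```

```bash
python3 - <<'E'
from h import *
plan([(.21,.615,.36,161.16),(.21,.615,.45,161.16),(.3,.55,.45,120),(.38,.47,.45,80),(.45,.38,.45,40),(.51,.30,.42,0),(.55,.21,.36,-3),(.56,.13,.27,-3)])
E
```

```text
at [0.2098 0.6149 0.2416] yaw 161.16 tilt 0.07 w 0.0854 q7 [-1.34, 0.33, 0.04, 1.47, -0.01, 1.34, -0.06]
(0.21, 0.615, 0.36, 161.16) -> [-0.001, 0.0, -0.986] [-0.0002, 0.0, 0.0] 
(0.21, 0.615, 0.45, 161.16) -> [0.0, 0.0, -0.75] [0.0, 0.0, 0.0] 
(0.3, 0.55, 0.45, 120) -> [-0.885, -0.27, -0.0] [0.0, -0.0, 0.1143] 
(0.38, 0.47, 0.45, 80) -> [-0.911, 0.244, 0.0] [0.0, -0.0, 0.1111] 
(0.45, 0.38, 0.45, 40) -> [-0.637, 0.705, 0.0] [0.0, -0.0, 0.1111] 
(0.51, 0.3, 0.42, 0) -> [-0.046, 0.832, 0.25] [0.0, -0.0, 0.1111] 
(0.55, 0.21, 0.36, -3) -> [0.333, 0.75, 0.5] [0.0, -0.0, 0.0083] 
(0.56, 0.13, 0.27, -3) -> [0.118, 0.661, 0.75] [0.0, 0.0, 0.0]
```

Emit:
jog_arm:
  targets:
    - [[0,0,-0.98,0,0,0,-1],[0,0,-0.98,0,0,0,-1],[0,0,-0.98,0,0,0,-1],[0,0,-0.98,0,0,0,-1]]

```text
clock: 0.65
tool_pos: [0.2098, 0.615, 0.3593]
eef_rot: [-0.0, 0.164, 0.987, -0.0]
contact_force: [-0.1, -0.2, -0.9]
gripper_width: 0.0853
grasp_force: 0.0
```

Emit:
jog_arm:
  targets:
    - [[0,0,-0.75,0,0,0,-1],[0,0,-0.75,0,0,0,-1],[0,0,-0.75,0,0,0,-1]]

```text
clock: 1.02
tool_pos: [0.21, 0.6155, 0.4506]
eef_rot: [0.0, 0.164, 0.987, 0.001]
contact_force: [-0.3, 1.0, -0.5]
gripper_width: 0.0854
grasp_force: 0.0
```

Emit:
jog_arm:
  targets:
    - [[-0.885,-0.27,0,0,0,0.114,-1],[-0.885,-0.27,0,0,0,0.114,-1],[-0.885,-0.27,0,0,0,0.114,-1],[-0.885,-0.27,0,0,0,0.114,-1],[-0.885,-0.27,0,0,0,0.114,-1]]

```text
clock: 1.65
tool_pos: [0.2998, 0.5499, 0.4476]
eef_rot: [0.0, 0.499, 0.867, -0.002]
contact_force: [-0.3, -0.5, -1.4]
gripper_width: 0.0853
grasp_force: 0.0
```

Emit:
jog_arm:
  targets:
    - [[-0.91,0.24,0,0,0,0.111,-1],[-0.91,0.24,0,0,0,0.111,-1],[-0.91,0.24,0,0,0,0.111,-1],[-0.91,0.24,0,0,0,0.111,-1],[-0.91,0.24,0,0,0,0.111,-1]]

```text
clock: 2.28
tool_pos: [0.3794, 0.4702, 0.4487]
eef_rot: [0.0, 0.764, 0.645, -0.001]
contact_force: [-0.1, -0.1, -0.2]
gripper_width: 0.0854
grasp_force: 0.0
```

Emit:
jog_arm:
  targets:
    - [[-0.64,0.7,0,0,0,0.111,-1],[-0.64,0.7,0,0,0,0.111,-1],[-0.64,0.7,0,0,0,0.111,-1],[-0.64,0.7,0,0,0,0.111,-1],[-0.64,0.7,0,0,0,0.111,-1]]

```text
clock: 2.9
tool_pos: [0.4491, 0.3803, 0.4493]
eef_rot: [0.0, 0.938, 0.346, -0.0]
contact_force: [-0.5, 0.5, -0.4]
gripper_width: 0.0857
grasp_force: 0.0
```

Emit:
jog_arm:
  targets:
    - [[-0.05,0.83,0.25,0,0,0.111,-1],[-0.05,0.83,0.25,0,0,0.111,-1],[-0.05,0.83,0.25,0,0,0.111,-1],[-0.05,0.83,0.25,0,0,0.111,-1],[-0.05,0.83,0.25,0,0,0.111,-1]]

```text
clock: 3.52
tool_pos: [0.5088, 0.3005, 0.4195]
eef_rot: [0.0, 1.0, 0.005, -0.0]
contact_force: [-0.1, -0.9, -1.0]
gripper_width: 0.0855
grasp_force: 0.0
```

Emit:
jog_arm:
  targets:
    - [[0.33,0.75,0.5,0,0,0.008,-1],[0.33,0.75,0.5,0,0,0.008,-1],[0.33,0.75,0.5,0,0,0.008,-1],[0.33,0.75,0.5,0,0,0.008,-1]]

```text
clock: 4.03
tool_pos: [0.5488, 0.2111, 0.36]
eef_rot: [-0.0, 1.0, -0.02, -0.0]
contact_force: [0.0, 0.4, -0.1]
gripper_width: 0.085
grasp_force: 0.0
```

Emit:
jog_arm:
  targets:
    - [[0.12,0.66,0.3,0,0,0,-1],[0.12,0.66,0.3,0,0,0,-1],[0.12,0.66,0.3,0,0,0,-1],[0.12,0.66,0.3,0,0,0,-1]]

```text
clock: 4.53
tool_pos: [0.5597, 0.1329, 0.3246]
eef_rot: [-0.0, 1.0, -0.021, 0.0]
contact_force: [0.3, 0.8, 0.8]
gripper_width: 0.0857
grasp_force: 0.0
```

```bash
python3 - <<'E'
from h import *
c=snap('wrist','w1.png');np.savez('w1.npz',**c)
E
```

```text
(no output)
```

View pics/w1.png

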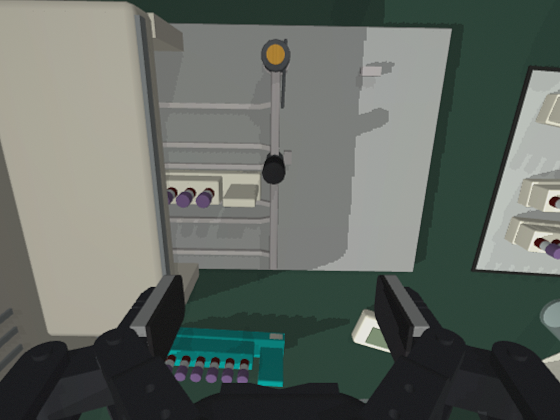

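Wrist view: the hinge cap is at (275,54), the knob top around (274,172), and the gate bar runs vertically at u≈275 down to v≈268. The lane guides are at rows 105, 145, 166, 218 and 252, and the measured rack's handle is at (240,193). Deck corners are at (451,29) and (412,271).

```bash
python3 - <<'E'
from h import *
c=dict(np.load('w1.npz'));P=cloud(c)
k=lambda u,v,z:ray(c,u,v,z)[:2].round(4)
print('corners',k(451,29,.02),k(412,271,.02),k(158,24,.02))
print('hinge',k(275,54,.095),P[54,275].round(4),'knob',k(274,172,.128),P[172,274].round(4),P[176,274].round(4))
hsv=cv2.cvtColor(c['color'],cv2.COLOR_RGB2HSV)
z=P[...,2]
m=(z>.118)&(P[...,1]<.18)&(P[...,1]>.08)&(abs(P[...,0]-.565)<.05)&(c['depth']>0)
print('knob hi',m.sum(),P[m].mean(0).round(4),P[m].min(0).round(3),P[m].max(0).round(3))
m=(hsv[...,2]<60)&(z>.1)&(z<.14)&(P[...,1]<.18)&(P[...,1]>.08);print(m.sum(),np.median(P[m],0).round(4))
m=(hsv[...,0]>8)&(hsv[...,0]<25)&(hsv[...,1]>120)&(abs(P[...,1]-.13)<.05);v,u=np.nonzero(m);print('orange',u.mean(),v.mean(),P[m].mean(0).round(4))
for v in(105,145,166,218,252): print(v,k(175,v,.028),k(255,v,.028))
for v in (90,130,200,230,255):
  r=[P[v,u] for u in range(262,290) if .068<P[v,u,2]<.085]; print('gate',v,np.mean(r,0).round(4),len(r))
# rack handle top of done2
m=(z>.095)&(z<.115)&(abs(P[...,0]-.53)<.03)&(P[...,1]>.14)&(P[...,1]<.2);print('handle',m.sum(),P[m].mean(0).round(4),P[m].min(0).round(3),P[m].max(0).round(3))
E
```

```text
corners [ 0.711  -0.0731] [ 0.3951 -0.0546] [0.7305 0.2667]
hinge [0.6845 0.132 ] [0.6844 0.132  0.0959] knob [0.5737 0.1377] [0.5733 0.1377 0.1261] [0.5696 0.1379 0.1277]
knob hi 22357 [0.5725 0.1299 0.3751] [0.547 0.08  0.118] [0.584 0.18  0.404]
478 [0.575  0.1383 0.1274]
orange 275.11486486486484 54.067567567567565 [0.6839 0.1319 0.099 ]
105 [0.6405 0.2573] [0.6364 0.1596]
145 [0.5924 0.2641] [0.5882 0.1627]
166 [0.5656 0.2679] [0.5613 0.1645]
218 [0.4944 0.278 ] [0.4899 0.1691]
252 [0.4436 0.2852] [0.439  0.1724]
gate 90 [0.6516 0.1323 0.0734] 11
gate 130 [0.6098 0.1357 0.0744] 9
gate 200 [0.5283 0.1406 0.0742] 9
gate 230 [0.49   0.1431 0.0745] 8
gate 255 [0.456  0.1447 0.0742] 8
handle 367 [0.5381 0.1779 0.1056] [0.531 0.161 0.095] [0.543 0.196 0.109]
```

```bash
cat >> h.py <<'E'
H=np.array([.684,.132]);TH=-3.5
xh=np.array([np.cos(np.radians(TH)),np.sin(np.radians(TH))]);yh=np.array([-xh[1],xh[0]])
def rows(start,pts):
    """rows relative to start pose, all (x,y,z,yaw)"""
    f=lambda w:R.from_euler('z',w,degrees=True)*R.from_euler('x',180,degrees=True)
    r=f(start[3])
    for q in pts:
        print([round(float(k),3) for k in r.inv().apply(np.array(q[:3])-np.array(start[:3]))/.12]+[round(float(k),4) for k in np.degrees((r.inv()*f(q[3])).as_rotvec())/360])
def arc(a,z,r=.1125): 
    t=np.radians(180+TH+a);return (H[0]+r*np.cos(t),H[1]+r*np.sin(t),z,TH+a)
E
python3 - <<'E'
from h import *
plan([(.5717,.1389,.22,-3.5),(.5717,.1389,.105,-3.5)])
for s,l in ((0,[8,16,24,32,40]),(40,[48,56,64,72,80]),(80,[86,91,95,96,96])):
    print(s);rows(arc(s,.123),[arc(a,.123) for a in l])
E
```

```text
at [0.5597 0.133  0.3245] yaw -2.39 tilt 0.06 w 0.0852 q7 [-0.9, 0.16, 0.68, 1.55, -0.1, 1.46, -1.83]
(0.5717, 0.1389, 0.22, -3.5) -> [0.098, -0.053, 0.871] [-0.0001, -0.0001, 0.0031] 
(0.5717, 0.1389, 0.105, -3.5) -> [-0.0, -0.0, 0.958] [0.0, 0.0, 0.0] 
0
[0.009, 0.13, 0.0, 0.0, 0.0, -0.0222]
[0.036, 0.258, 0.0, 0.0, 0.0, -0.0444]
[0.081, 0.381, 0.0, 0.0, 0.0, -0.0667]
[0.142, 0.497, 0.0, 0.0, 0.0, -0.0889]
[0.219, 0.603, 0.0, 0.0, 0.0, -0.1111]
40
[0.009, 0.13, 0.0, 0.0, 0.0, -0.0222]
[0.036, 0.258, 0.0, 0.0, 0.0, -0.0444]
[0.081, 0.381, 0.0, 0.0, 0.0, -0.0667]
[0.142, 0.497, 0.0, 0.0, 0.0, -0.0889]
[0.219, 0.603, 0.0, -0.0, 0.0, -0.1111]
80
[0.005, 0.098, 0.0, 0.0, 0.0, -0.0167]
[0.017, 0.179, 0.0, 0.0, 0.0, -0.0306]
[0.032, 0.243, 0.0, 0.0, 0.0, -0.0417]
[0.036, 0.258, 0.0, 0.0, 0.0, -0.0444]
[0.036, 0.258, 0.0, 0.0, 0.0, -0.0444]
```

Emit:
jog_arm:
  targets:
    - [[0.1,-0.05,0.87,0,0,0.003,-1],[0.1,-0.05,0.87,0,0,0.003,-1],[0.1,-0.05,0.87,0,0,0.003,-1],[0.1,-0.05,0.87,0,0,0.003,-1]]

```text
clock: 5.08
tool_pos: [0.5727, 0.1369, 0.2215]
eef_rot: [-0.0, 0.999, -0.032, 0.001]
contact_force: [0.1, -0.7, 1.3]
gripper_width: 0.0858
grasp_force: 0.0
```

Emit:
jog_arm:
  targets:
    - [[0,0,0.3,0,0,0,-0.4],[0,0,0.6,0,0,0,-0.4],[0,0,0.96,0,0,0,-0.4],[0,0,0.96,0,0,0,-0.4],[0,0,0.96,0,0,0,-0.4]]

```text
clock: 5.7
tool_pos: [0.5736, 0.1365, 0.1071]
eef_rot: [-0.001, 0.999, -0.032, 0.002]
contact_force: [-0.0, 0.3, 0.1]
gripper_width: 0.0598
grasp_force: 0.0
```

Emit:
jog_arm:
  targets:
    - [[0,0,0,0,0,0,1],[0,0,0,0,0,0,1],[0,0,0,0,0,0,1],[0,0,0,0,0,0,1],[0,0,0,0,0,0,1]]
  grip_force: 40

```text
clock: 6.32
tool_pos: [0.5729, 0.1368, 0.1059]
eef_rot: [-0.001, 0.999, -0.032, 0.001]
contact_force: [-1.5, 1.7, 8.3]
gripper_width: 0.0231
grasp_force: 38.8
```

Emit:
jog_arm:
  targets:
    - [[0,0,-0.08,0,0,0,1],[0,0,-0.15,0,0,0,1],[0,0,-0.155,0,0,0,1],[0,0,-0.155,0,0,0,1]]

```text
clock: 6.82
tool_pos: [0.5726, 0.1364, 0.1237]
eef_rot: [-0.0, 0.999, -0.032, 0.001]
contact_force: [3.4, 2.2, 2.5]
gripper_width: 0.0231
grasp_force: 41.9
```

Emit:
jog_arm:
  targets:
    - [[0.009,0.13,0,0,0,-0.0222,1],[0.036,0.258,0,0,0,-0.0444,1],[0.081,0.381,0,0,0,-0.0667,1],[0.142,0.497,0,0,0,-0.0889,1],[0.219,0.603,0,0,0,-0.1111,1]]

```text
clock: 7.45
tool_pos: [0.5942, 0.0652, 0.1233]
eef_rot: [-0.002, 0.949, 0.315, 0.001]
contact_force: [6.4, 12.9, 0.6]
gripper_width: 0.0233
grasp_force: 39.8
```

Emit:
jog_arm:
  targets:
    - [[0.009,0.13,0,0,0,-0.0222,1],[0.036,0.258,0,0,0,-0.0444,1],[0.081,0.381,0,0,0,-0.0667,1],[0.142,0.497,0,0,0,-0.0889,1],[0.219,0.603,0,0,0,-0.1111,1]]

```text
clock: 8.07
tool_pos: [0.657, 0.024, 0.1226]
eef_rot: [-0.003, 0.784, 0.621, 0.001]
contact_force: [-1.8, 14.5, 1.7]
gripper_width: 0.0229
grasp_force: 40.1
```

Emit:
jog_arm:
  targets:
    - [[0.005,0.098,0,0,0,-0.0167,1],[0.017,0.179,0,0,0,-0.0306,1],[0.032,0.243,0,0,0,-0.0417,1],[0.036,0.25,0,0,0,-0.043,1],[0.036,0.25,0,0,0,-0.043,1]]

```text
clock: 8.7
tool_pos: [0.6857, 0.0211, 0.1217]
eef_rot: [-0.004, 0.695, 0.719, -0.0]
contact_force: [-4.6, 11.7, 1.3]
gripper_width: 0.0229
grasp_force: 40.1
```

```bash
python3 - <<'E'
from h import *
s=arm.sense();print(s['contact_force'],arc(94.5,.123));plan([])
E
```

```text
[-4.60898602 11.74758294  1.32636556] (np.float64(0.6859633957241944), np.float64(0.01951713429490598), 0.123, 91.0)
at [0.6857 0.0211 0.1217] yaw 91.93 tilt 0.4 w 0.0229 q7 [-0.36, 0.51, 0.36, 1.52, -0.19, 1.16, 0.08]
```

Emit:
jog_arm:
  targets:
    - [[0.015,0.035,0,0,0,0,1],[0.015,0.035,0,0,0,0,1],[0.015,0.035,0.08,0,0,0,1],[0.015,0.035,0.155,0,0,0,1],[0.015,0.035,0.16,0,0,0,1]]

```text
clock: 9.32
tool_pos: [0.6876, 0.0208, 0.1042]
eef_rot: [-0.005, 0.696, 0.718, -0.002]
contact_force: [-24.6, 7.9, 25.2]
gripper_width: 0.0229
grasp_force: 44.5
```

```bash
python3 - <<'E'
from h import *
s=arm.sense();print(s['contact_force']);plan([])
E
```

```text
[-24.63807      7.8567128   25.19577142]
at [0.6876 0.0208 0.1042] yaw 91.84 tilt 0.57 w 0.0229 q7 [-0.35, 0.53, 0.36, 1.52, -0.2, 1.14, 0.08]
```

Emit:
jog_arm:
  targets:
    - [[0,-0.04,-0.01,0,0,0,1],[0,-0.04,-0.01,0,0,0,1]]

```text
clock: 9.57
tool_pos: [0.6856, 0.0209, 0.1046]
eef_rot: [-0.002, 0.696, 0.718, 0.0]
contact_force: [-3.5, 8.4, 4.0]
gripper_width: 0.0227
grasp_force: 42.0
```

Emit:
jog_arm:
  targets:
    - [[0,0,0,0,0,0,-0.4],[0,0,0,0,0,0,-0.4],[0,0,0,0,0,0,-0.4]]

```text
clock: 9.95
tool_pos: [0.6869, 0.0174, 0.1048]
eef_rot: [0.0, 0.696, 0.718, -0.0]
contact_force: [-0.4, 0.9, -0.1]
gripper_width: 0.06
grasp_force: 0.0
```

Emit:
jog_arm:
  targets:
    - [[0,0,-0.4,0,0,0,-0.4],[0,0,-0.8,0,0,0,-0.4],[0,0,-1,0,0,0,-0.4],[0,0,-1,0,0,0,-0.4]]

```text
clock: 10.45
tool_pos: [0.6881, 0.0177, 0.2273]
eef_rot: [0.001, 0.696, 0.718, 0.001]
contact_force: [0.4, -0.5, -0.2]
gripper_width: 0.06
grasp_force: 0.0
```

```bash
python3 - <<'E'
from h import *
c=snap('top','top1.png');P=cloud(c);z=P[...,2]
m=(z>.064)&(z<.14)&(P[...,0]>.64)&(P[...,0]<.73)&(P[...,1]<.1)&(P[...,1]>-.13)&(c['depth']>0)
n,l,st,ce=cv2.connectedComponentsWithStats(m.astype(np.uint8))
for i in range(1,n):
  if st[i,4]>20:
    p=P[l==i];print(st[i],p.mean(0).round(3),p.min(0).round(3),p.max(0).round(3))
m2=m&(z<.085);print(P[m2].mean(0), P[m2][:,1].min(),P[m2][:,1].max());print(np.polyfit(P[m2][:,1],P[m2][:,0],1))
plan([])
E
```

```text
[199 146  82  17 468] [ 0.672 -0.006  0.084] [ 0.664 -0.116  0.064] [0.69  0.092 0.133]
[ 0.67261783 -0.01206864  0.07388653] -0.11558645317504089 0.09236544706710584
[0.05017687 0.67322339]
at [0.6873 0.0178 0.2253] yaw 91.73 tilt 0.07 w 0.0594 q7 [-0.37, 0.43, 0.39, 1.4, -0.16, 1.34, 0.06]
```

View pics/top1.png

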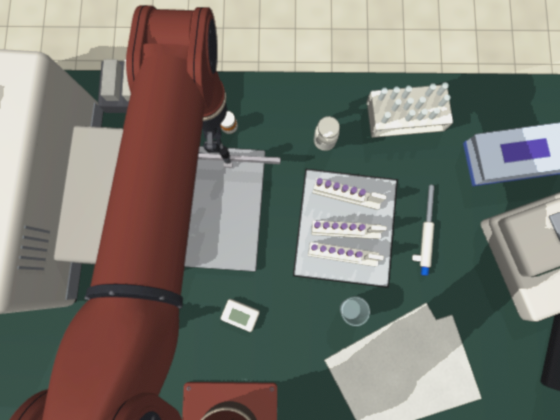

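The top view shows the gate held open (bar from (200,156) to (280,160)) with the three mat racks unchanged. Next I'll look at the mat racks up close.

```bash
python3 - <<'E'
from h import *
plan([(.64,-.07,.28,88),(.59,-.17,.33,85),(.54,-.27,.33,82),(.50,-.35,.33,82)])
E
```

```text
at [0.6873 0.0178 0.2253] yaw 91.73 tilt 0.07 w 0.0594 q7 [-0.37, 0.43, 0.39, 1.4, -0.16, 1.34, 0.06]
(0.64, -0.07, 0.28, 88) -> [-0.72, -0.415, -0.456] [0.0002, 0.0, 0.0104] 
(0.59, -0.17, 0.33, 85) -> [-0.847, -0.387, -0.417] [0.0, -0.0, 0.0083] 
(0.54, -0.27, 0.33, 82) -> [-0.866, -0.342, -0.0] [-0.0, -0.0, 0.0083] 
(0.5, -0.35, 0.33, 82) -> [-0.707, -0.237, -0.0] [0.0, 0.0, 0.0]
```

Emit:
jog_arm:
  targets:
    - [[-0.72,-0.415,-0.456,0,0,0.01,-0.4],[-0.72,-0.415,-0.456,0,0,0.01,-0.4],[-0.72,-0.415,-0.456,0,0,0.01,-0.4]]

```text
clock: 10.88
tool_pos: [0.6388, -0.075, 0.281]
eef_rot: [0.001, 0.721, 0.693, 0.0]
contact_force: [0.3, 0.2, -0.6]
gripper_width: 0.0599
grasp_force: 0.0
```

Emit:
jog_arm:
  targets:
    - [[-0.85,-0.387,-0.417,0,0,0.008,-0.4],[-0.85,-0.387,-0.417,0,0,0.008,-0.4],[-0.85,-0.387,-0.417,0,0,0.008,-0.4]]

```text
clock: 11.25
tool_pos: [0.5886, -0.1753, 0.3308]
eef_rot: [0.001, 0.738, 0.675, -0.0]
contact_force: [0.2, 0.6, -0.7]
gripper_width: 0.0598
grasp_force: 0.0
```

Emit:
jog_arm:
  targets:
    - [[-0.866,-0.342,0,0,0,0.008,-0.4],[-0.866,-0.342,0,0,0,0.008,-0.4],[-0.866,-0.342,0,0,0,0.008,-0.4]]

```text
clock: 11.62
tool_pos: [0.5386, -0.2736, 0.3284]
eef_rot: [-0.0, 0.754, 0.656, -0.001]
contact_force: [0.8, 0.2, -0.3]
gripper_width: 0.0599
grasp_force: 0.0
```

Emit:
jog_arm:
  targets:
    - [[-0.7,-0.237,0,0,0,0,-0.4],[-0.7,-0.237,0,0,0,0,-0.4],[-0.7,-0.237,0,0,0,0,-0.4],[-0.7,-0.237,0,0,0,0,-0.4]]

```text
clock: 12.12
tool_pos: [0.5029, -0.3475, 0.3285]
eef_rot: [-0.001, 0.752, 0.66, 0.0]
contact_force: [0.7, 0.0, -0.0]
gripper_width: 0.0597
grasp_force: 0.0
```

```bash
cat >> m.py <<'E'
def handles(c,box,zt=.091,cap=.088):
    """handle tops: white blobs near plate-top height; caps direction from purple"""
    P=cloud(c);z=P[...,2];x0,x1,y0,y1=box
    hsv=cv2.cvtColor(c['color'],cv2.COLOR_RGB2HSV)
    b=(P[...,0]>x0)&(P[...,0]<x1)&(P[...,1]>y0)&(P[...,1]<y1)&(c['depth']>0)
    pur=b&(hsv[...,0]>120)&(hsv[...,0]<165)&(hsv[...,1]>50)&(abs(z-cap)<.008)
    top=b&(abs(z-zt)<.006)&(hsv[...,1]<50)&(hsv[...,2]>90)
    pur=cv2.morphologyEx(pur.astype(np.uint8),cv2.MORPH_CLOSE,np.ones((15,15)))
    for name,m in(('caps',pur),('top',top.astype(np.uint8))):
        n,l,st,ce=cv2.connectedComponentsWithStats(m)
        for i in range(1,n):
            if st[i,4]<40: continue
            p=P[l==i];p=p[abs(p[:,2]-np.median(p[:,2]))<.006]
            (cx,cy),wh,a=cv2.minAreaRect(p[:,:2].astype(np.float32))
            v=np.linalg.svd(p[:,:2]-p[:,:2].mean(0),full_matrices=False)[2][0];v=v*np.sign(v[1])
            print(name,st[i,4],'rect',round(cx,4),round(cy,4),np.round(wh,3),'mean',p.mean(0).round(4),'yaw',np.degrees(np.arctan2(v[1],v[0])).round(1))
E
python3 - <<'E'
from m import *
c=snap('wrist','w2.png');np.savez('w2.npz',**c)
handles(c,(.35,.65,-.43,-.16));plan([])
E
```

```text
caps 1599 rect 0.6012 -0.2698 [0.124 0.015] mean [ 0.6019 -0.2664  0.0871] yaw 75.9
caps 1674 rect 0.4428 -0.2577 [0.123 0.015] mean [ 0.4438 -0.2542  0.0872] yaw 81.7
caps 1497 rect 0.5036 -0.2659 [0.123 0.014] mean [ 0.5037 -0.2621  0.0874] yaw 87.1
top 290 rect 0.5786 -0.3625 [0.035 0.01 ] mean [ 0.5783 -0.3619  0.09  ] yaw 75.9
top 281 rect 0.4289 -0.3524 [0.036 0.01 ] mean [ 0.4294 -0.3517  0.0899] yaw 81.5
top 271 rect 0.4989 -0.3615 [0.036 0.01 ] mean [ 0.4991 -0.3603  0.0901] yaw 87.3
at [ 0.5029 -0.3475  0.3287] yaw 82.58 tilt 0.09 w 0.0597 q7 [0.04, 0.25, 0.62, 1.45, -0.14, 1.49, 0.52]
```

View pics/w2.png

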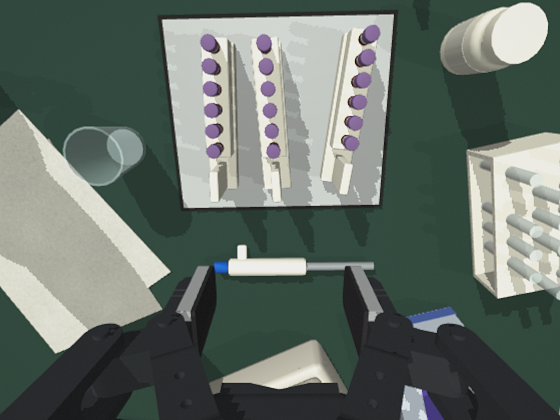

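Wrist view: the three handles are clearly visible at (215,180), (275,182) and (335,175). The measured handle tops are 36x10 mm at z≈0.090, matching the specification.

```bash
cat >> h.py <<'E'
L3=H-.075*xh+.04*yh;L2=L3-.075*xh;L1=L2-.075*xh
def lane(i,d,z): 
    p=[L1,L2,L3][i-1]+d*yh;return (p[0],p[1],z,86.5)
E
python3 - <<'E'
from h import *
print(L1,L2,L3)
plan([(.429,-.352,.22,81.6),(.429,-.352,.155,81.6),(.429,-.352,.055,81.6),(.429,-.352,.155,81.6),(.438,-.24,.155,84),(.444,-.13,.155,86.5),lane(1,-.215,.155),lane(1,-.215,.08),lane(1,-.215,.0715)])
E
```

```text
[0.46186161 0.18566131] [0.53672172 0.18108267] [0.61158183 0.17650403]
at [ 0.5029 -0.3475  0.3287] yaw 82.58 tilt 0.09 w 0.0597 q7 [0.04, 0.25, 0.62, 1.45, -0.14, 1.49, 0.52]
(0.429, -0.352, 0.22, 81.6) -> [-0.118, -0.605, 0.906] [-0.0002, -0.0002, 0.0027] 
(0.429, -0.352, 0.155, 81.6) -> [0.0, -0.0, 0.542] [0.0, 0.0, 0.0] 
(0.429, -0.352, 0.055, 81.6) -> [0.0, -0.0, 0.833] [0.0, 0.0, 0.0] 
(0.429, -0.352, 0.155, 81.6) -> [0.0, 0.0, -0.833] [0.0, 0.0, 0.0] 
(0.438, -0.24, 0.155, 84) -> [0.934, -0.062, -0.0] [-0.0, 0.0, -0.0067] 
(0.444, -0.13, 0.155, 86.5) -> [0.917, -0.046, -0.0] [0.0, 0.0, -0.0069] 
(np.float64(0.44873617593648), np.float64(-0.02893766832848385), 0.155, 86.5) -> [0.843, -0.012, -0.0] [0.0, 0.0, 0.0] 
(np.float64(0.44873617593648), np.float64(-0.02893766832848385), 0.08, 86.5) -> [0.0, -0.0, 0.625] [0.0, 0.0, 0.0] 
(np.float64(0.44873617593648), np.float64(-0.02893766832848385), 0.0715, 86.5) -> [0.0, -0.0, 0.071] [0.0, 0.0, 0.0]
```

Emit:
jog_arm:
  targets:
    - [[-0.118,-0.605,0.906,0,0,0.0027,-0.4],[-0.118,-0.605,0.906,0,0,0.0027,-0.4],[-0.118,-0.605,0.906,0,0,0.0027,-0.4],[-0.118,-0.605,0.906,0,0,0.0027,-0.4]]

```text
clock: 12.68
tool_pos: [0.4288, -0.3532, 0.2213]
eef_rot: [0.0, 0.757, 0.653, 0.0]
contact_force: [0.7, -0.0, 0.1]
gripper_width: 0.0596
grasp_force: 0.0
```

Emit:
jog_arm:
  targets:
    - [[0,0,0.54,0,0,0,-0.4],[0,0,0.54,0,0,0,-0.4],[0,0,0.54,0,0,0,-0.4]]

```text
clock: 13.05
tool_pos: [0.4291, -0.3547, 0.1582]
eef_rot: [0.001, 0.758, 0.653, 0.0]
contact_force: [0.3, -0.7, 0.0]
gripper_width: 0.0599
grasp_force: 0.0
```

```bash
python3 - <<'E'
from h import *
plan([(.429,-.352,.055,81.6)])
E
```

```text
at [ 0.4291 -0.3547  0.1582] yaw 81.47 tilt 0.11 w 0.0599 q7 [0.07, 0.23, 0.62, 1.83, -0.15, 1.13, 0.59]
(0.429, -0.352, 0.055, 81.6) -> [0.023, -0.006, 0.86] [0.0002, 0.0002, -0.0004]
```

Emit:
jog_arm:
  targets:
    - [[0.02,0,0.4,0,0,0,-0.4],[0.02,0,0.85,0,0,0,-0.4],[0.02,0,0.85,0,0,0,-0.4],[0.02,0,0.85,0,0,0,-0.4]]

```text
clock: 13.55
tool_pos: [0.4296, -0.3532, 0.0572]
eef_rot: [0.002, 0.758, 0.652, 0.0]
contact_force: [-1.4, -0.8, 0.1]
gripper_width: 0.06
grasp_force: 0.0
```

Emit:
jog_arm:
  targets:
    - [[0,0,0,0,0,0,1],[0,0,0,0,0,0,1],[0,0,0,0,0,0,1],[0,0,0,0,0,0,1],[0,0,0,0,0,0,1]]
  grip_force: 80

```text
clock: 14.18
tool_pos: [0.4283, -0.3521, 0.0551]
eef_rot: [0.0, 0.758, 0.652, 0.0]
contact_force: [-2.1, 1.1, 7.6]
gripper_width: 0.0089
grasp_force: 78.0
```

Emit:
jog_arm:
  targets:
    - [[0,0,-0.2,0,0,0,1],[0,0,-0.5,0,0,0,1],[0,0,-0.83,0,0,0,1],[0,0,-0.83,0,0,0,1]]

```text
clock: 14.68
tool_pos: [0.4291, -0.353, 0.1564]
eef_rot: [0.002, 0.758, 0.652, 0.001]
contact_force: [-0.4, -0.2, -4.6]
gripper_width: 0.0093
grasp_force: 78.4
```

```bash
python3 - <<'E'
from h import *
plan([(.438,-.24,.155,84),(.444,-.13,.155,86.5),lane(1,-.215,.155),lane(1,-.215,.0715)])
print(arm.sense()['moment'])
E
```

```text
at [ 0.4291 -0.353   0.1564] yaw 81.41 tilt 0.28 w 0.0093 q7 [0.06, 0.23, 0.63, 1.84, -0.15, 1.12, 0.59]
(0.438, -0.24, 0.155, 84) -> [0.942, -0.067, 0.01] [0.0007, 0.0003, -0.0072] 
(0.444, -0.13, 0.155, 86.5) -> [0.917, -0.046, -0.0] [0.0, 0.0, -0.0069] 
(np.float64(0.44873617593648), np.float64(-0.02893766832848385), 0.155, 86.5) -> [0.843, -0.012, -0.0] [0.0, 0.0, 0.0] 
(np.float64(0.44873617593648), np.float64(-0.02893766832848385), 0.0715, 86.5) -> [0.0, -0.0, 0.696] [0.0, 0.0, 0.0] 
[-0.24231732 -0.00358454  0.01467574]
```

Emit:
jog_arm:
  targets:
    - [[0.25,-0.02,0,0,0,-0.002,1],[0.6,-0.04,0,0,0,-0.005,1],[0.94,-0.067,0,0,0,-0.007,1],[0.94,-0.067,0,0,0,-0.007,1]]

```text
clock: 15.18
tool_pos: [0.4366, -0.2354, 0.1522]
eef_rot: [-0.001, 0.742, 0.671, -0.0]
contact_force: [-0.7, -0.4, -3.6]
gripper_width: 0.0093
grasp_force: 78.3
```

Emit:
jog_arm:
  targets:
    - [[0.25,-0.01,0,0,0,-0.002,1],[0.6,-0.03,0,0,0,-0.005,1],[0.92,-0.046,0,0,0,-0.007,1],[0.92,-0.046,0,0,0,-0.007,1]]

```text
clock: 15.68
tool_pos: [0.4426, -0.1264, 0.1527]
eef_rot: [-0.001, 0.727, 0.686, -0.0]
contact_force: [-0.7, 0.2, -3.2]
gripper_width: 0.0093
grasp_force: 78.4
```

Emit:
jog_arm:
  targets:
    - [[0.25,0,0,0,0,0,1],[0.55,0,0,0,0,0,1],[0.84,-0.01,0,0,0,0,1],[0.84,-0.01,0,0,0,0,1]]

```text
clock: 16.18
tool_pos: [0.4477, -0.0269, 0.1529]
eef_rot: [-0.0, 0.728, 0.686, -0.001]
contact_force: [0.5, 0.2, -3.1]
gripper_width: 0.009
grasp_force: 78.3
```

```bash
python3 - <<'E'
from h import *
plan([lane(1,-.215,.0715)])
c=snap('top','top2.png')
E
```

```text
at [ 0.4477 -0.0269  0.1529] yaw 86.61 tilt 0.08 w 0.009 q7 [-0.37, -0.02, 0.33, 2.06, 0.01, 1.1, -0.1]
(np.float64(0.44873617593648), np.float64(-0.02893766832848385), 0.0715, 86.5) -> [-0.017, 0.01, 0.679] [-0.0002, 0.0, 0.0003]
```

View pics/top2.png

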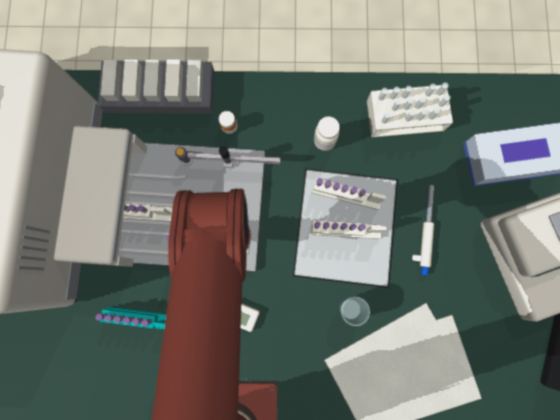

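The top view shows the gate still open, two racks left on the mat and the third in the gripper. Now I'll lower it and slide it in.

Emit:
jog_arm:
  targets:
    - [[-0.02,0.01,0.3,0,0,0,1],[-0.02,0.01,0.55,0,0,0,1],[-0.02,0.01,0.64,0,0,0,1],[-0.02,0.01,0.68,0,0,0,1],[-0.02,0.01,0.68,0,0,0,1]]

```text
clock: 16.85
tool_pos: [0.4497, -0.0311, 0.0729]
eef_rot: [0.0, 0.729, 0.685, 0.0]
contact_force: [0.3, -0.2, -2.5]
gripper_width: 0.0092
grasp_force: 78.3
```

Emit:
jog_arm:
  targets:
    - [[0.15,0,0,0,0,0,1],[0.35,0,0,0,0,0,1],[0.55,0,0,0,0,0,1],[0.7,0,0,0,0,0,1],[0.8,0,0,0,0,0,1]]

```text
clock: 17.48
tool_pos: [0.4556, 0.0662, 0.0729]
eef_rot: [0.0, 0.728, 0.685, 0.001]
contact_force: [-0.2, -0.5, -3.9]
gripper_width: 0.0089
grasp_force: 78.3
```

```bash
python3 - <<'E'
from h import *
plan([lane(1,-.01,.0715),lane(1,.0,.0715)]);print(arm.sense()['moment'])
E
```

```text
at [0.4556 0.0662 0.0729] yaw 86.5 tilt 0.08 w 0.0089 q7 [-0.48, 0.12, 0.25, 2.11, -0.04, 0.91, -0.27]
(np.float64(0.46125112654112566), np.float64(0.17567996534799885), 0.0715, 86.5) -> [0.914, -0.009, 0.013] [0.0002, -0.0001, 0.0] 
(np.float64(0.46186161193647424), np.float64(0.18566131333221753), 0.0715, 86.5) -> [0.083, 0.0, 0.0] [0.0, 0.0, 0.0] 
[-0.23645231 -0.021948   -0.03722102]
```

Emit:
jog_arm:
  targets:
    - [[0.2,0,0.01,0,0,0,1],[0.45,0,0.015,0,0,0,1],[0.7,-0.005,0.02,0,0,0,1],[0.9,-0.008,0.02,0,0,0,1],[0.9,-0.008,0.02,0,0,0,1]]

```text
clock: 18.1
tool_pos: [0.4628, 0.1758, 0.0721]
eef_rot: [0.0, 0.728, 0.685, 0.003]
contact_force: [-0.9, 6.4, 8.2]
gripper_width: 0.0093
grasp_force: 80.1
```

Emit:
jog_arm:
  targets:
    - [[0.04,0,0,0,0,0,1],[0.08,0,0,0,0,0,1],[0.1,0,0,0,0,0,1],[0.11,0,0,0,0,0,1],[0.11,0,0,0,0,0,1]]

```text
clock: 18.73
tool_pos: [0.4636, 0.1844, 0.072]
eef_rot: [0.001, 0.729, 0.684, 0.001]
contact_force: [-2.1, -10.2, 16.8]
gripper_width: 0.0089
grasp_force: 81.4
```

Emit:
jog_arm:
  targets:
    - [[0.03,0,0,0,0,0,1],[0.03,0,0,0,0,0,1]]

```text
clock: 18.98
tool_pos: [0.4636, 0.1852, 0.072]
eef_rot: [0.002, 0.73, 0.683, -0.001]
contact_force: [-6.1, -21.4, 23.0]
gripper_width: 0.0089
grasp_force: 82.5
```

Emit:
jog_arm:
  targets:
    - [[-0.045,0,-0.015,0,0,0,1],[-0.045,0,-0.015,0,0,0,-0.4],[-0.045,0,-0.015,0,0,0,-0.4],[-0.045,0,-0.015,0,0,0,-0.4],[-0.045,0,-0.015,0,0,0,-0.4]]

```text
clock: 19.6
tool_pos: [0.4613, 0.1848, 0.0715]
eef_rot: [-0.0, 0.728, 0.685, -0.0]
contact_force: [-0.4, 0.3, 0.7]
gripper_width: 0.0593
grasp_force: 0.0
```

Emit:
jog_arm:
  targets:
    - [[-0.05,0,-0.3,0,0,0,-0.4],[-0.05,0,-0.7,0,0,0,-0.4],[-0.1,0,-1,0,0,0,-0.4],[-0.1,0,-1,0,0,0,-0.4]]

```text
clock: 20.1
tool_pos: [0.4622, 0.1729, 0.1945]
eef_rot: [0.001, 0.729, 0.685, 0.003]
contact_force: [-0.2, 0.3, -0.4]
gripper_width: 0.0599
grasp_force: 0.0
```

```bash
python3 - <<'E'
from m import *
plan([(.52,.09,.28,86),(.53,-.02,.33,82),(.55,-.13,.33,80),(.57,-.24,.33,76),(.5785,-.345,.28,75.9)])
c=snap('wrist','w3.png');handles(c,(.42,.66,.1,.3),.108,.105)
E
```

```text
at [0.4622 0.1729 0.1945] yaw 86.43 tilt 0.3 w 0.0599 q7 [-0.62, 0.04, 0.17, 1.91, -0.01, 1.18, -0.5]
(0.52, 0.09, 0.28, 86) -> [-0.658, 0.527, -0.712] [0.0007, -0.0005, 0.0012] 
(0.53, -0.02, 0.33, 82) -> [-0.909, 0.147, -0.417] [-0.0, -0.0, 0.0111] 
(0.55, -0.13, 0.33, 80) -> [-0.885, 0.293, 0.0] [0.0, -0.0, 0.0056] 
(0.57, -0.24, 0.33, 76) -> [-0.874, 0.323, 0.0] [0.0, -0.0, 0.0111] 
(0.5785, -0.345, 0.28, 75.9) -> [-0.832, 0.28, 0.417] [0.0, -0.0, 0.0003] 
caps 999 rect 0.467 0.2331 [0.035 0.015] mean [0.4671 0.234  0.1043] yaw 86.6
caps 1143 rect 0.5395 0.2292 [0.035 0.015] mean [0.539  0.2303 0.104 ] yaw 86.7
top 786 rect 0.5368 0.179 [0.036 0.011] mean [0.5362 0.18   0.1069] yaw 86.6
top 721 rect 0.4642 0.1828 [0.035 0.01 ] mean [0.4644 0.1838 0.1071] yaw 87.1
```

Emit:
jog_arm:
  targets:
    - [[-0.66,0.527,-0.71,0,0,0.001,-0.4],[-0.66,0.527,-0.71,0,0,0.001,-0.4],[-0.66,0.527,-0.71,0,0,0.001,-0.4]]

```text
clock: 20.52
tool_pos: [0.5211, 0.0864, 0.2783]
eef_rot: [0.001, 0.732, 0.681, 0.001]
contact_force: [-0.1, -0.0, -0.7]
gripper_width: 0.0598
grasp_force: 0.0
```

Emit:
jog_arm:
  targets:
    - [[-0.91,0.147,-0.417,0,0,0.011,-0.4],[-0.91,0.147,-0.417,0,0,0.011,-0.4],[-0.91,0.147,-0.417,0,0,0.011,-0.4]]

```text
clock: 20.9
tool_pos: [0.5293, -0.0246, 0.3271]
eef_rot: [0.001, 0.756, 0.655, 0.0]
contact_force: [-0.2, 0.6, -0.7]
gripper_width: 0.0599
grasp_force: 0.0
```

Emit:
jog_arm:
  targets:
    - [[-0.885,0.293,0,0,0,0.0056,-0.4],[-0.885,0.293,0,0,0,0.0056,-0.4],[-0.885,0.293,0,0,0,0.0056,-0.4]]

```text
clock: 21.28
tool_pos: [0.5487, -0.1333, 0.3246]
eef_rot: [-0.001, 0.767, 0.642, -0.002]
contact_force: [0.3, 0.5, 0.4]
gripper_width: 0.0599
grasp_force: 0.0
```

Emit:
jog_arm:
  targets:
    - [[-0.875,0.323,0,0,0,0.011,-0.4],[-0.875,0.323,0,0,0,0.011,-0.4],[-0.875,0.323,0,0,0,0.011,-0.4]]

```text
clock: 21.65
tool_pos: [0.569, -0.2426, 0.3245]
eef_rot: [-0.001, 0.788, 0.615, -0.002]
contact_force: [-0.3, 1.5, -0.4]
gripper_width: 0.0597
grasp_force: 0.0
```

Emit:
jog_arm:
  targets:
    - [[-0.83,0.28,0.417,0,0,0,-0.4],[-0.83,0.28,0.417,0,0,0,-0.4],[-0.83,0.28,0.417,0,0,0,-0.4],[-0.83,0.28,0.417,0,0,0,-0.4]]

```text
clock: 22.15
tool_pos: [0.5793, -0.3427, 0.2756]
eef_rot: [-0.001, 0.786, 0.618, 0.0]
contact_force: [1.1, 0.3, 0.1]
gripper_width: 0.0599
grasp_force: 0.0
```

```bash
python3 - <<'E'
from m import *
c=snap('wrist','w4.png');handles(c,(.35,.66,-.43,-.12));plan([(.5785,-.3625,.18,75.9),(.5785,-.3625,.055,75.9),(.5785,-.3625,.165,75.9)])
E
```

```text
caps 1948 rect 0.6018 -0.27 [0.124 0.014] mean [ 0.6028 -0.2658  0.0873] yaw 76.0
caps 2024 rect 0.504 -0.2658 [0.124 0.016] mean [ 0.5049 -0.2618  0.087 ] yaw 87.1
top 355 rect 0.5789 -0.3623 [0.035 0.01 ] mean [ 0.5788 -0.3614  0.0901] yaw 75.4
top 362 rect 0.499 -0.3608 [0.035 0.011] mean [ 0.4998 -0.3603  0.0898] yaw 87.2
at [ 0.5796 -0.3426  0.2763] yaw 76.34 tilt 0.1 w 0.0597 q7 [0.04, 0.41, 0.6, 1.37, -0.23, 1.43, 0.4]
(0.5785, -0.3625, 0.18, 75.9) -> [-0.165, 0.031, 0.803] [-0.0001, -0.0003, 0.0012] 
(0.5785, -0.3625, 0.055, 75.9) -> [0.0, -0.0, 1.042] [0.0, 0.0, 0.0] SPLIT
(0.5785, -0.3625, 0.165, 75.9) -> [0.0, 0.0, -0.917] [0.0, 0.0, 0.0]
```

Emit:
jog_arm:
  targets:
    - [[-0.165,0.028,0.9,0,0,0.0012,-0.4],[-0.165,0.028,0.9,0,0,0.0012,-0.4],[-0.165,0.028,0.9,0,0,0.0012,-0.4],[-0.165,0.028,0.9,0,0,0.0012,-0.4]]

```text
clock: 22.7
tool_pos: [0.5784, -0.3645, 0.1713]
eef_rot: [0.001, 0.789, 0.615, 0.001]
contact_force: [0.7, 0.3, 1.8]
gripper_width: 0.0599
grasp_force: 0.0
```

Emit:
jog_arm:
  targets:
    - [[0,0,0.4,0,0,0,-0.4],[0,0,0.8,0,0,0,-0.4],[0,0,0.93,0,0,0,-0.4],[0,0,0.93,0,0,0,-0.4]]

```text
clock: 23.2
tool_pos: [0.5778, -0.3654, 0.0586]
eef_rot: [0.001, 0.789, 0.614, 0.0]
contact_force: [0.1, -0.2, 0.4]
gripper_width: 0.0601
grasp_force: 0.0
```

Emit:
jog_arm:
  targets:
    - [[0,0,0,0,0,0,1],[0,0,0,0,0,0,1],[0,0,0,0,0,0,1],[0,0,0,0,0,0,1],[0,0,0,0,0,0,1]]
  grip_force: 80

```text
clock: 23.82
tool_pos: [0.5773, -0.3658, 0.0584]
eef_rot: [0.001, 0.789, 0.614, 0.0]
contact_force: [-1.1, 1.2, 6.4]
gripper_width: 0.009
grasp_force: 78.3
```

Emit:
jog_arm:
  targets:
    - [[0,0,-0.2,0,0,0,1],[0,0,-0.5,0,0,0,1],[0,0,-0.92,0,0,0,1],[0,0,-0.92,0,0,0,1],[0,0,-0.92,0,0,0,1]]

```text
clock: 24.45
tool_pos: [0.5764, -0.365, 0.1665]
eef_rot: [-0.001, 0.789, 0.614, -0.0]
contact_force: [0.2, 0.3, -3.9]
gripper_width: 0.0089
grasp_force: 78.2
```

```bash
python3 - <<'E'
from h import *
plan([(.585,-.25,.165,80),(.592,-.14,.165,86.5),lane(3,-.215,.165),lane(3,-.215,.0705)])
E
```

```text
at [ 0.5764 -0.365   0.1665] yaw 75.74 tilt 0.08 w 0.0089 q7 [0.08, 0.49, 0.58, 1.49, -0.28, 1.24, 0.45]
(0.585, -0.25, 0.165, 80) -> [0.947, -0.166, 0.013] [-0.0002, -0.0001, -0.0118] 
(0.592, -0.14, 0.165, 86.5) -> [0.913, -0.102, -0.0] [-0.0, 0.0, -0.0181] 
(np.float64(0.5984563956997601), np.float64(-0.0380949492587124), 0.165, 86.5) -> [0.851, 0.002, 0.0] [0.0, 0.0, 0.0] 
(np.float64(0.5984563956997601), np.float64(-0.0380949492587124), 0.0705, 86.5) -> [0.0, -0.0, 0.788] [0.0, 0.0, 0.0]
```

Emit:
jog_arm:
  targets:
    - [[0.25,-0.04,0,0,0,-0.003,1],[0.6,-0.1,0,0,0,-0.008,1],[0.95,-0.166,0,0,0,-0.012,1],[0.95,-0.166,0,0,0,-0.012,1]]

```text
clock: 24.95
tool_pos: [0.586, -0.2445, 0.1652]
eef_rot: [-0.002, 0.764, 0.646, -0.0]
contact_force: [-0.2, 0.1, -3.2]
gripper_width: 0.0094
grasp_force: 78.3
```

Emit:
jog_arm:
  targets:
    - [[0.25,-0.03,0,0,0,-0.005,1],[0.6,-0.07,0,0,0,-0.012,1],[0.91,-0.1,0,0,0,-0.018,1],[0.91,-0.1,0,0,0,-0.018,1]]

```text
clock: 25.45
tool_pos: [0.5925, -0.1366, 0.1658]
eef_rot: [-0.002, 0.726, 0.687, -0.0]
contact_force: [0.1, 0.0, -3.5]
gripper_width: 0.009
grasp_force: 78.3
```

Emit:
jog_arm:
  targets:
    - [[0.25,0,0,0,0,0,1],[0.55,0,0,0,0,0,1],[0.83,0,0,0,0,0,1],[0.83,0,0,0,0,0,1],[0.83,0,0,0,0,0,1]]

```text
clock: 26.08
tool_pos: [0.5982, -0.0427, 0.1667]
eef_rot: [-0.0, 0.729, 0.685, -0.001]
contact_force: [0.7, -1.2, -4.5]
gripper_width: 0.0095
grasp_force: 78.3
```

```bash
python3 - <<'E'
from h import *
plan([lane(3,-.218,.0745),lane(3,-.118,.0745)])
E
```

```text
at [ 0.5982 -0.0427  0.1667] yaw 86.44 tilt 0.12 w 0.0095 q7 [-0.38, 0.3, 0.46, 1.71, -0.14, 1.17, 0.05]
(np.float64(0.5982732500811555), np.float64(-0.041089353653978006), 0.0745, 86.5) -> [0.015, 0.001, 0.768] [-0.0002, 0.0002, -0.0002] 
(np.float64(0.6043781040346412), np.float64(0.058724126188208686), 0.0745, 86.5) -> [0.833, 0.0, 0.0] [0.0, 0.0, 0.0]
```

Emit:
jog_arm:
  targets:
    - [[0.01,0,0.3,0,0,0,1],[0.01,0,0.6,0,0,0,1],[0.01,0,0.72,0,0,0,1],[0.01,0,0.77,0,0,0,1],[0.01,0,0.77,0,0,0,1]]

```text
clock: 26.7
tool_pos: [0.5995, -0.0407, 0.0763]
eef_rot: [0.001, 0.729, 0.685, 0.0]
contact_force: [0.3, -0.6, -3.1]
gripper_width: 0.0091
grasp_force: 78.4
```

Emit:
jog_arm:
  targets:
    - [[0.15,0,0,0,0,0,1],[0.35,0,0,0,0,0,1],[0.55,0,0,0,0,0,1],[0.75,0,0,0,0,0,1],[0.85,0,0,0,0,0,1]]

```text
clock: 27.32
tool_pos: [0.6052, 0.0652, 0.0756]
eef_rot: [-0.0, 0.727, 0.686, 0.001]
contact_force: [-0.0, -0.5, -3.1]
gripper_width: 0.0089
grasp_force: 78.4
```

```bash
python3 - <<'E'
from h import *
plan([lane(3,-.015,.0745),lane(3,-.004,.0745)])
E
```

```text
at [0.6052 0.0652 0.0756] yaw 86.7 tilt 0.08 w 0.0089 q7 [-0.5, 0.41, 0.39, 1.77, -0.18, 1.0, -0.09]
(np.float64(0.6106661036067315), np.float64(0.16153201042566098), 0.0745, 86.5) -> [0.804, -0.001, 0.01] [0.0001, -0.0002, 0.0006] 
(np.float64(0.6113376375416149), np.float64(0.1725114932083015), 0.0745, 86.5) -> [0.092, -0.0, -0.0] [0.0, 0.0, 0.0]
```

Emit:
jog_arm:
  targets:
    - [[0.2,0,0.01,0,0,0,1],[0.45,0,0.01,0,0,0,1],[0.65,0,0.015,0,0,0,1],[0.8,0,0.02,0,0,0,1],[0.8,0,0.02,0,0,0,1]]

```text
clock: 27.95
tool_pos: [0.6124, 0.1587, 0.0754]
eef_rot: [0.001, 0.728, 0.686, 0.002]
contact_force: [-2.2, -0.1, 12.6]
gripper_width: 0.0089
grasp_force: 80.8
```

Emit:
jog_arm:
  targets:
    - [[0.04,0,0,0,0,0,1],[0.08,0,0,0,0,0,1],[0.1,0,0,0,0,0,1],[0.12,0,0,0,0,0,1],[0.12,0,0,0,0,0,1]]

```text
clock: 28.58
tool_pos: [0.6131, 0.1689, 0.0754]
eef_rot: [0.002, 0.729, 0.684, -0.0]
contact_force: [-6.4, -11.9, 15.9]
gripper_width: 0.009
grasp_force: 81.4
```

Emit:
jog_arm:
  targets:
    - [[0.03,0,0,0,0,0,1],[0.05,0,0,0,0,0,1],[0.05,0,0,0,0,0,1]]

```text
clock: 28.95
tool_pos: [0.6133, 0.1731, 0.0753]
eef_rot: [0.002, 0.73, 0.684, -0.001]
contact_force: [-7.8, -16.7, 18.5]
gripper_width: 0.009
grasp_force: 81.9
```

Emit:
jog_arm:
  targets:
    - [[0.025,0,-0.01,0,0,0,1],[0.025,0,-0.01,0,0,0,1]]

```text
clock: 29.2
tool_pos: [0.6133, 0.1732, 0.0754]
eef_rot: [0.003, 0.73, 0.683, -0.002]
contact_force: [-4.5, -23.7, 12.0]
gripper_width: 0.009
grasp_force: 81.0
```

At the stop. Next: release, rise, verify, and look at done2.

Emit:
jog_arm:
  targets:
    - [[-0.045,0,-0.01,0,0,0,1],[-0.045,0,-0.01,0,0,0,-0.4],[-0.045,0,-0.01,0,0,0,-0.4],[-0.045,0,-0.01,0,0,0,-0.4],[-0.045,0,-0.01,0,0,0,-0.4]]

```text
clock: 29.82
tool_pos: [0.6118, 0.1763, 0.0751]
eef_rot: [-0.0, 0.728, 0.686, 0.0]
contact_force: [0.1, 0.0, -0.1]
gripper_width: 0.0599
grasp_force: 0.0
```

Emit:
jog_arm:
  targets:
    - [[-0.05,0,-0.3,0,0,0,-0.4],[-0.05,0,-0.7,0,0,0,-0.4],[-0.1,0,-1,0,0,0,-0.4],[-0.1,0,-1,0,0,0,-0.4]]

```text
clock: 30.32
tool_pos: [0.6129, 0.1637, 0.1987]
eef_rot: [0.001, 0.728, 0.685, 0.003]
contact_force: [-0.3, -0.6, -0.5]
gripper_width: 0.0598
grasp_force: 0.0
```

```bash
python3 - <<'E'
from m import *
c=snap('wrist','w5.png');handles(c,(.42,.66,.1,.3),.108,.105)
plan([(.5365,.176,.175,86.6),(.5365,.176,.073,86.6)])
E
```

```text
caps 937 rect 0.6175 0.2256 [0.034 0.015] mean [0.6175 0.2265 0.1044] yaw 86.7
caps 1361 rect 0.4679 0.233 [0.036 0.016] mean [0.4691 0.234  0.1036] yaw 86.3
caps 1168 rect 0.5407 0.2292 [0.035 0.015] mean [0.5413 0.2301 0.104 ] yaw 86.6
top 691 rect 0.6146 0.1759 [0.036 0.009] mean [0.6148 0.1766 0.1072] yaw 86.3
top 872 rect 0.4648 0.1827 [0.036 0.011] mean [0.4661 0.1834 0.1066] yaw 86.8
top 767 rect 0.5374 0.1789 [0.036 0.01 ] mean [0.5381 0.1798 0.1068] yaw 86.8
at [0.6118 0.1639 0.1964] yaw 86.52 tilt 0.15 w 0.0599 q7 [-0.64, 0.34, 0.39, 1.59, -0.13, 1.24, -0.29]
(0.5365, 0.176, 0.175, 86.6) -> [0.062, -0.633, 0.177] [0.0004, -0.0002, -0.0002] 
(0.5365, 0.176, 0.073, 86.6) -> [0.0, -0.0, 0.85] [0.0, 0.0, 0.0]
```

Emit:
jog_arm:
  targets:
    - [[0.06,-0.63,0.15,0,0,0,-0.4],[0.06,-0.63,0.15,0,0,0,-0.4],[0.06,-0.63,0.15,0,0,0,-0.4],[0.06,-0.63,0.15,0,0,0,-0.4]]

```text
clock: 30.88
tool_pos: [0.5372, 0.1754, 0.1774]
eef_rot: [0.0, 0.728, 0.685, 0.0]
contact_force: [-0.3, 0.5, -0.2]
gripper_width: 0.0597
grasp_force: 0.0
```

```bash
python3 - <<'E'
from h import *
plan([(.5365,.178,.073,86.6)])
E
```

```text
at [0.5372 0.1754 0.1774] yaw 86.51 tilt 0.06 w 0.0597 q7 [-0.72, 0.21, 0.38, 1.78, -0.08, 1.17, -0.38]
(0.5365, 0.178, 0.073, 86.6) -> [0.021, -0.008, 0.87] [0.0002, 0.0, -0.0002]
```

Emit:
jog_arm:
  targets:
    - [[0.02,-0.005,0.4,0,0,0,-0.4],[0.02,-0.005,0.8,0,0,0,-0.4],[0.02,-0.005,0.87,0,0,0,-0.4],[0.02,-0.005,0.87,0,0,0,-0.4]]

```text
clock: 31.38
tool_pos: [0.5367, 0.1777, 0.0734]
eef_rot: [0.0, 0.728, 0.685, 0.0]
contact_force: [0.2, 0.4, 0.2]
gripper_width: 0.0594
grasp_force: 0.0
```

Emit:
jog_arm:
  targets:
    - [[0,0,0,0,0,0,1],[0,0,0,0,0,0,1],[0,0,0,0,0,0,1],[0,0,0,0,0,0,1],[0,0,0,0,0,0,1]]
  grip_force: 80

```text
clock: 32.0
tool_pos: [0.5362, 0.1783, 0.0739]
eef_rot: [0.0, 0.728, 0.685, 0.001]
contact_force: [-2.5, -0.1, 6.0]
gripper_width: 0.0091
grasp_force: 78.9
```

Emit:
jog_arm:
  targets:
    - [[0,0,-0.02,0,0,0,1],[-0.2,0,-0.02,0,0,0,1],[-0.45,0,-0.02,0,0,0,1],[-0.7,0,-0.02,0,0,0,1],[-0.95,0,-0.02,0,0,0,1]]

```text
clock: 32.62
tool_pos: [0.5282, 0.0632, 0.075]
eef_rot: [-0.0, 0.728, 0.685, -0.0]
contact_force: [-0.2, -0.0, -2.5]
gripper_width: 0.0097
grasp_force: 77.8
```

Emit:
jog_arm:
  targets:
    - [[-0.25,0,0,0,0,0,1],[-0.5,0,0,0,0,0,1],[-0.75,0,0,0,0,0,1],[-0.8,0,-0.2,0,0,0,1],[-0.8,0,-0.5,0,0,0,1]]

```text
clock: 33.25
tool_pos: [0.5216, -0.0327, 0.1347]
eef_rot: [-0.001, 0.729, 0.685, -0.001]
contact_force: [-0.2, 0.8, -2.4]
gripper_width: 0.0091
grasp_force: 78.3
```

```bash
python3 - <<'E'
from h import *
plan([(.51,-.09,.165,86),(.47,-.19,.165,86),(.44,-.29,.165,86),(.425,-.353,.165,86),(.425,-.353,.06,86)])
E
```

```text
at [ 0.5216 -0.0327  0.1347] yaw 86.43 tilt 0.19 w 0.0091 q7 [-0.46, 0.17, 0.48, 1.92, -0.09, 1.07, -0.0]
(0.51, -0.09, 0.165, 86) -> [-0.483, -0.068, -0.251] [-0.0005, 0.0002, 0.0012] 
(0.47, -0.19, 0.165, 86) -> [-0.855, -0.274, -0.0] [0.0, 0.0, 0.0] 
(0.44, -0.29, 0.165, 86) -> [-0.849, -0.191, -0.0] [0.0, 0.0, 0.0] 
(0.425, -0.353, 0.165, 86) -> [-0.532, -0.088, -0.0] [0.0, 0.0, 0.0] 
(0.425, -0.353, 0.06, 86) -> [0.0, -0.0, 0.875] [0.0, 0.0, 0.0]
```

Emit:
jog_arm:
  targets:
    - [[-0.2,-0.03,-0.2,0,0,0,1],[-0.48,-0.07,-0.33,0,0,0.001,1],[-0.48,-0.07,-0.33,0,0,0.001,1]]

```text
clock: 33.62
tool_pos: [0.5109, -0.0917, 0.176]
eef_rot: [0.001, 0.732, 0.681, 0.001]
contact_force: [0.8, 1.1, -1.9]
gripper_width: 0.0091
grasp_force: 78.3
```

Emit:
jog_arm:
  targets:
    - [[-0.25,-0.08,0,0,0,0,1],[-0.6,-0.2,0,0,0,0,1],[-0.855,-0.274,0,0,0,0,1],[-0.855,-0.274,0,0,0,0,1]]

```text
clock: 34.12
tool_pos: [0.4701, -0.1908, 0.1744]
eef_rot: [-0.0, 0.732, 0.682, -0.0]
contact_force: [-0.0, -0.0, -2.3]
gripper_width: 0.0089
grasp_force: 78.3
```

Emit:
jog_arm:
  targets:
    - [[-0.25,-0.06,0,0,0,0,1],[-0.6,-0.14,0,0,0,0,1],[-0.85,-0.19,0,0,0,0,1],[-0.85,-0.19,0,0,0,0,1]]

```text
clock: 34.62
tool_pos: [0.4412, -0.2902, 0.1744]
eef_rot: [-0.0, 0.731, 0.682, -0.0]
contact_force: [0.8, -0.3, -2.8]
gripper_width: 0.0091
grasp_force: 78.3
```

Emit:
jog_arm:
  targets:
    - [[-0.25,-0.04,0,0,0,0,1],[-0.53,-0.09,0,0,0,0,1],[-0.53,-0.09,0,0,0,0,1],[-0.53,-0.09,0,0,0,0,1]]

```text
clock: 35.12
tool_pos: [0.4277, -0.35, 0.1743]
eef_rot: [-0.001, 0.73, 0.684, 0.0]
contact_force: [0.3, 0.3, -2.5]
gripper_width: 0.0091
grasp_force: 78.3
```

```bash
python3 - <<'E'
from m import *
c=snap('wrist','w6.png');handles(c,(.35,.66,-.43,-.12))
plan([(.425,-.353,.0575,86)])
E
```

```text
caps 3635 rect 0.5026 -0.2734 [0.11  0.016] mean [ 0.502  -0.2725  0.087 ] yaw 87.1
top 753 rect 0.4986 -0.361 [0.036 0.01 ] mean [ 0.4979 -0.3597  0.0898] yaw 86.8
at [ 0.4278 -0.3499  0.1744] yaw 86.3 tilt 0.07 w 0.0091 q7 [-0.04, 0.22, 0.74, 1.82, -0.16, 1.16, 0.69]
(0.425, -0.353, 0.0575, 86) -> [-0.029, -0.021, 0.974] [-0.0001, -0.0002, 0.0008]
```

View pics/w6.png

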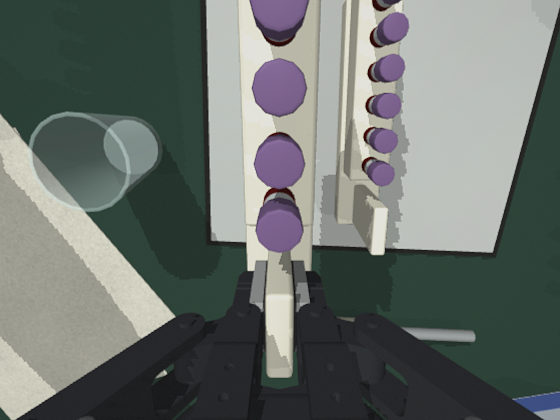

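Wrist view: the held measured rack is level (its handle is between the fingers at (280,330)), and waiting rack B is untouched on the mat at (378,230).

Emit:
jog_arm:
  targets:
    - [[0.04,-0.02,0.4,0,0,0,1],[0.04,-0.02,0.75,0,0,0,1],[0.04,-0.02,0.92,0,0,0,1],[0.04,-0.02,0.97,0,0,0,1],[0.04,-0.02,0.98,0,0,0,1]]

```text
clock: 35.8
tool_pos: [0.4255, -0.3463, 0.0576]
eef_rot: [0.0, 0.73, 0.683, 0.0]
contact_force: [-0.4, -0.1, -2.2]
gripper_width: 0.0093
grasp_force: 78.4
```

Emit:
jog_arm:
  targets:
    - [[0,0,0.01,0,0,0,1],[0,0,0.01,0,0,0,-0.4],[0,0,0.01,0,0,0,-0.4],[0,0,0.01,0,0,0,-0.4],[0,0,0.01,0,0,0,-0.4]]

```text
clock: 36.42
tool_pos: [0.4248, -0.3469, 0.0561]
eef_rot: [0.0, 0.73, 0.683, 0.0]
contact_force: [0.0, -0.4, -0.4]
gripper_width: 0.0594
grasp_force: 0.0
```

Emit:
jog_arm:
  targets:
    - [[0,0,-0.3,0,0,0,-0.4],[0,0,-0.7,0,0,0,-0.4],[0,0,-1,0,0,0,-0.4],[0,0,-1,0,0,0,-0.4]]

```text
clock: 36.92
tool_pos: [0.426, -0.3479, 0.1788]
eef_rot: [0.002, 0.73, 0.683, 0.001]
contact_force: [-1.1, -0.5, -0.4]
gripper_width: 0.0598
grasp_force: 0.0
```

Emit:
jog_arm:
  targets:
    - [[0,0.3,-0.4,0,0,0,-0.4],[0,0.6,-0.8,0,0,0,-0.4],[0,0.6,-0.8,0,0,0,-0.4],[0,0.6,-0.8,0,0,0,-0.4]]

```text
clock: 37.42
tool_pos: [0.4959, -0.3515, 0.2705]
eef_rot: [-0.001, 0.73, 0.683, -0.001]
contact_force: [-0.0, -0.3, -0.7]
gripper_width: 0.0599
grasp_force: 0.0
```

```bash
python3 - <<'E'
from m import *
c=snap('wrist','w7.png');handles(c,(.35,.66,-.43,-.12))
P=cloud(c);g=P[(abs(P[...,2]-.003)<.004)]
plan([(.499,-.362,.165,87),(.499,-.362,.0555,87)])
E
```

```text
caps 2396 rect 0.434 -0.2516 [0.124 0.016] mean [ 0.4349 -0.2466  0.0871] yaw 86.3
caps 2075 rect 0.5033 -0.266 [0.123 0.015] mean [ 0.5036 -0.2615  0.0874] yaw 87.2
top 402 rect 0.4278 -0.346 [0.035 0.01 ] mean [ 0.4284 -0.3455  0.0899] yaw 86.4
top 356 rect 0.4989 -0.361 [0.036 0.009] mean [ 0.4989 -0.3604  0.0902] yaw 86.3
at [ 0.4954 -0.3515  0.2703] yaw 86.12 tilt 0.15 w 0.0602 q7 [-0.06, 0.28, 0.74, 1.56, -0.19, 1.38, 0.64]
(0.499, -0.362, 0.165, 87) -> [-0.086, 0.038, 0.877] [-0.0004, -0.0001, -0.0024] 
(0.499, -0.362, 0.0555, 87) -> [0.0, -0.0, 0.913] [0.0, 0.0, 0.0]
```

View pics/w7.png

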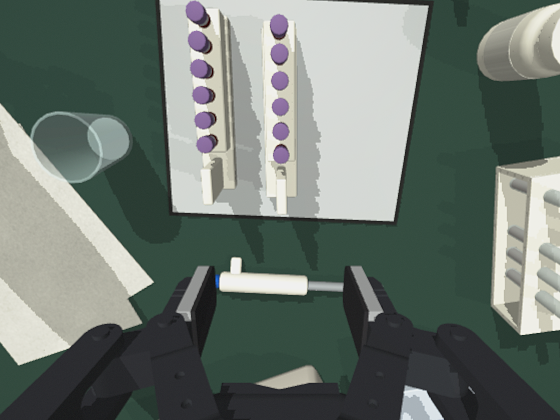

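The measured rack stands on the mat (handle at (208,185), well inside the edge), and rack B's handle is at (281,190). Taking B next.

Emit:
jog_arm:
  targets:
    - [[-0.07,0.03,0.88,0,0,-0.002,-0.4],[-0.07,0.03,0.88,0,0,-0.002,-0.4],[-0.07,0.03,0.88,0,0,-0.002,-0.4],[-0.07,0.03,0.88,0,0,-0.002,-0.4]]

```text
clock: 37.98
tool_pos: [0.4995, -0.3608, 0.1677]
eef_rot: [0.0, 0.726, 0.687, 0.0]
contact_force: [1.6, 0.4, 0.0]
gripper_width: 0.0597
grasp_force: 0.0
```

Emit:
jog_arm:
  targets:
    - [[0.01,0,0.4,0,0,0,-0.4],[0.01,0,0.8,0,0,0,-0.4],[0.01,0,0.94,0,0,0,-0.4],[0.01,0,0.94,0,0,0,-0.4]]

```text
clock: 38.48
tool_pos: [0.5, -0.3594, 0.0545]
eef_rot: [0.0, 0.726, 0.688, -0.0]
contact_force: [-0.0, 0.1, 1.4]
gripper_width: 0.0598
grasp_force: 0.0
```

Emit:
jog_arm:
  targets:
    - [[0,0,0,0,0,0,1],[0,0,0,0,0,0,1],[0,0,0,0,0,0,1],[0,0,0,0,0,0,1],[0,0,0,0,0,0,1]]
  grip_force: 80

```text
clock: 39.1
tool_pos: [0.5002, -0.3595, 0.0547]
eef_rot: [0.001, 0.726, 0.688, 0.0]
contact_force: [-1.8, 0.6, 7.5]
gripper_width: 0.0091
grasp_force: 78.8
```

Emit:
jog_arm:
  targets:
    - [[0,0,-0.2,0,0,0,1],[0,0,-0.5,0,0,0,1],[0,0,-0.95,0,0,0,1],[0,0,-0.95,0,0,0,1],[0,0,-0.95,0,0,0,1]]

```text
clock: 39.72
tool_pos: [0.4995, -0.3586, 0.167]
eef_rot: [-0.0, 0.726, 0.688, 0.0]
contact_force: [-0.1, -0.3, -3.6]
gripper_width: 0.0094
grasp_force: 78.2
```

```bash
python3 - <<'E'
from h import *
plan([(.507,-.25,.165,86.5),(.515,-.14,.165,86.5),lane(2,-.215,.165)])
E
```

```text
at [ 0.4995 -0.3586  0.167 ] yaw 86.91 tilt 0.04 w 0.0094 q7 [-0.02, 0.37, 0.72, 1.68, -0.26, 1.19, 0.71]
(0.507, -0.25, 0.165, 86.5) -> [0.907, 0.014, 0.017] [-0.0001, -0.0001, 0.0011] 
(0.515, -0.14, 0.165, 86.5) -> [0.919, 0.011, 0.0] [0.0, 0.0, 0.0] 
(np.float64(0.52359628581812), np.float64(-0.033516308793598126), 0.165, 86.5) -> [0.89, 0.017, 0.0] [0.0, 0.0, 0.0]
```

Emit:
jog_arm:
  targets:
    - [[0.25,0,0,0,0,0,1],[0.6,0.01,0,0,0,0.001,1],[0.91,0.014,0,0,0,0.001,1],[0.91,0.014,0,0,0,0.001,1]]

```text
clock: 40.22
tool_pos: [0.5073, -0.2459, 0.1657]
eef_rot: [-0.002, 0.726, 0.687, -0.0]
contact_force: [0.9, -0.2, -2.5]
gripper_width: 0.0093
grasp_force: 78.1
```

Emit:
jog_arm:
  targets:
    - [[0.25,0,0,0,0,0,1],[0.6,0.01,0,0,0,0,1],[0.92,0.011,0,0,0,0,1],[0.92,0.011,0,0,0,0,1]]

```text
clock: 40.72
tool_pos: [0.515, -0.137, 0.1662]
eef_rot: [-0.001, 0.727, 0.687, -0.001]
contact_force: [-0.2, -0.2, -2.3]
gripper_width: 0.0088
grasp_force: 78.2
```

Emit:
jog_arm:
  targets:
    - [[0.25,0,0,0,0,0,1],[0.55,0.01,0,0,0,0,1],[0.86,0.017,0,0,0,0,1],[0.86,0.017,0,0,0,0,1],[0.86,0.017,0,0,0,0,1]]

```text
clock: 41.35
tool_pos: [0.5231, -0.0387, 0.1669]
eef_rot: [-0.0, 0.729, 0.685, -0.001]
contact_force: [-0.1, -0.2, -3.1]
gripper_width: 0.0092
grasp_force: 78.1
```

```bash
python3 - <<'E'
from h import *
plan([lane(2,-.217,.0715),lane(2,-.118,.0745)])
c=snap('wrist','w8.png')
E
```

```text
at [ 0.5231 -0.0387  0.1669] yaw 86.46 tilt 0.1 w 0.0092 q7 [-0.54, 0.14, 0.57, 1.89, -0.08, 1.14, 0.01]
(np.float64(0.5234741887390504), np.float64(-0.03551257839044186), 0.0715, 86.5) -> [0.028, 0.002, 0.795] [-0.0002, 0.0002, -0.0001] 
(np.float64(0.5295179941530012), np.float64(0.06330276665332296), 0.0745, 86.5) -> [0.825, -0.0, -0.025] [0.0, 0.0, 0.0]
```

View pics/w8.png

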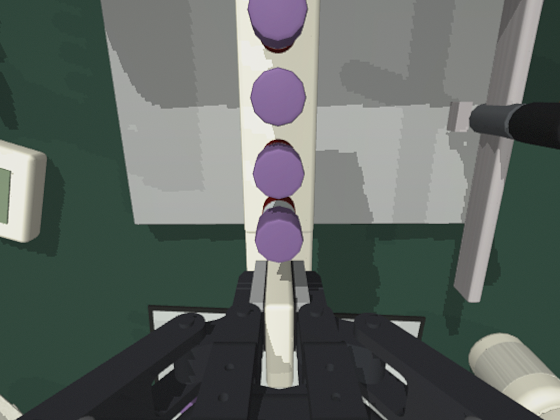

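The rack is level and aligned in the gripper (centred at u≈278), and the gate is open at the right (bar at (490,230), knob at (530,125)).

Emit:
jog_arm:
  targets:
    - [[0.02,0,0.3,0,0,0,1],[0.02,0,0.6,0,0,0,1],[0.02,0,0.73,0,0,0,1],[0.02,0,0.79,0,0,0,1],[0.02,0,0.79,0,0,0,1]]

```text
clock: 42.02
tool_pos: [0.5241, -0.0352, 0.0732]
eef_rot: [0.0, 0.728, 0.685, 0.0]
contact_force: [0.3, 0.5, -1.7]
gripper_width: 0.0093
grasp_force: 78.2
```

Emit:
jog_arm:
  targets:
    - [[0.15,0,0,0,0,0,1],[0.35,0,0,0,0,0,1],[0.55,0,0,0,0,0,1],[0.75,0,0,0,0,0,1],[0.85,0,0,0,0,0,1]]

```text
clock: 42.65
tool_pos: [0.5303, 0.0699, 0.0735]
eef_rot: [-0.0, 0.727, 0.686, 0.001]
contact_force: [-0.6, -0.2, -3.5]
gripper_width: 0.0088
grasp_force: 78.2
```

```bash
python3 - <<'E'
from h import *
plan([lane(2,-.015,.0715),lane(2,-.004,.0715)])
E
```

```text
at [0.5303 0.0699 0.0735] yaw 86.69 tilt 0.09 w 0.0088 q7 [-0.65, 0.28, 0.5, 1.95, -0.16, 0.95, -0.13]
(np.float64(0.5358059937250914), np.float64(0.16611065089077526), 0.0715, 86.5) -> [0.803, -0.0, 0.018] [0.0002, -0.0002, 0.0005] 
(np.float64(0.5364775276599748), np.float64(0.17709013367341578), 0.0715, 86.5) -> [0.092, -0.0, -0.0] [0.0, 0.0, 0.0]
```

Emit:
jog_arm:
  targets:
    - [[0.2,0,0.01,0,0,0,1],[0.45,0,0.015,0,0,0,1],[0.65,0,0.02,0,0,0,1],[0.8,0,0.02,0,0,0,1],[0.8,0,0.02,0,0,0,1]]

```text
clock: 43.28
tool_pos: [0.5367, 0.1654, 0.0717]
eef_rot: [0.0, 0.727, 0.686, 0.002]
contact_force: [-1.0, 3.2, 8.4]
gripper_width: 0.0092
grasp_force: 79.8
```

Emit:
jog_arm:
  targets:
    - [[0.04,0,0,0,0,0,1],[0.08,0,0,0,0,0,1],[0.12,0,0,0,0,0,1],[0.15,0,0,0,0,0,1],[0.15,0,0,0,0,0,1]]

```text
clock: 43.9
tool_pos: [0.5381, 0.1799, 0.0717]
eef_rot: [0.001, 0.729, 0.685, 0.001]
contact_force: [0.0, -2.8, 7.1]
gripper_width: 0.0092
grasp_force: 79.7
```

Emit:
jog_arm:
  targets:
    - [[0.02,0,0,0,0,0,1],[0.03,0,0,0,0,0,1]]

```text
clock: 44.15
tool_pos: [0.5382, 0.1823, 0.0717]
eef_rot: [0.001, 0.729, 0.685, 0.0]
contact_force: [-1.1, -10.4, 11.6]
gripper_width: 0.0093
grasp_force: 80.1
```

Emit:
jog_arm:
  targets:
    - [[0.03,0,0,0,0,0,1],[0.03,0,0,0,0,0,1]]

```text
clock: 44.4
tool_pos: [0.5383, 0.1823, 0.0717]
eef_rot: [0.002, 0.73, 0.684, -0.002]
contact_force: [-5.4, -18.8, 16.6]
gripper_width: 0.0093
grasp_force: 81.1
```

Emit:
jog_arm:
  targets:
    - [[-0.045,0,-0.01,0,0,0,1],[-0.045,0,-0.01,0,0,0,-0.4],[-0.045,0,-0.01,0,0,0,-0.4],[-0.045,0,-0.01,0,0,0,-0.4],[-0.045,0,-0.01,0,0,0,-0.4]]

```text
clock: 45.02
tool_pos: [0.5368, 0.183, 0.0715]
eef_rot: [-0.0, 0.728, 0.686, -0.0]
contact_force: [0.2, -0.2, 0.6]
gripper_width: 0.0596
grasp_force: 0.0
```

Emit:
jog_arm:
  targets:
    - [[-0.05,0,-0.3,0,0,0,-0.4],[-0.05,0,-0.7,0,0,0,-0.4],[-0.1,0,-1,0,0,0,-0.4],[-0.1,0,-1,0,0,0,-0.4]]

```text
clock: 45.52
tool_pos: [0.5378, 0.1708, 0.1946]
eef_rot: [0.001, 0.728, 0.685, 0.003]
contact_force: [-0.5, 0.1, -0.2]
gripper_width: 0.0601
grasp_force: 0.0
```

```bash
python3 - <<'E'
from m import *
c=snap('wrist','w9.png');handles(c,(.42,.66,.1,.3),.108,.105)
c=snap('top');np.savez('t9.npz',**c);handles(c,(.35,.66,-.43,-.12))
P=cloud(c);z=P[...,2]
m=(z>.062)&(z<.14)&(P[...,0]>.64)&(P[...,0]<.73)&(P[...,1]<.1)&(P[...,1]>-.13)&(c['depth']>0)
p=P[m];print(p.min(0),p.max(0)); q=p[p[:,2]<.083]; print('gate fit',np.polyfit(q[:,1],q[:,0],1))
h=p[p[:,2]>.11];print('knob',h.mean(0),len(h))
plan([])
E
```

```text
caps 963 rect 0.5416 0.2289 [0.035 0.014] mean [0.5417 0.2296 0.1044] yaw 86.9
caps 1075 rect 0.6169 0.2249 [0.033 0.014] mean [0.6164 0.226  0.104 ] yaw 87.0
caps 1205 rect 0.4631 0.2323 [0.036 0.016] mean [0.464  0.2332 0.1039] yaw 86.5
top 782 rect 0.6143 0.1759 [0.036 0.01 ] mean [0.6138 0.1768 0.1068] yaw 86.4
top 722 rect 0.539 0.1791 [0.035 0.01 ] mean [0.5392 0.18   0.1071] yaw 87.1
top 785 rect 0.4601 0.1816 [0.036 0.011] mean [0.461  0.1824 0.1068] yaw 87.0
caps 228 rect 0.431 -0.2479 [0.119 0.012] mean [ 0.4309 -0.2487  0.0875] yaw 86.5
top 65 rect 0.4239 -0.3429 [0.01  0.034] mean [ 0.4241 -0.3428  0.0899] yaw 85.1
[ 0.663336   -0.11556824  0.06208379] [0.68895881 0.09888649 0.13220379]
gate fit [0.0531633  0.67327066]
knob [0.67372062 0.02042708 0.12563834] 92
at [0.536  0.1709 0.1914] yaw 86.54 tilt 0.02 w 0.0597 q7 [-0.81, 0.2, 0.48, 1.77, -0.1, 1.2, -0.36]
```

View pics/w9.png

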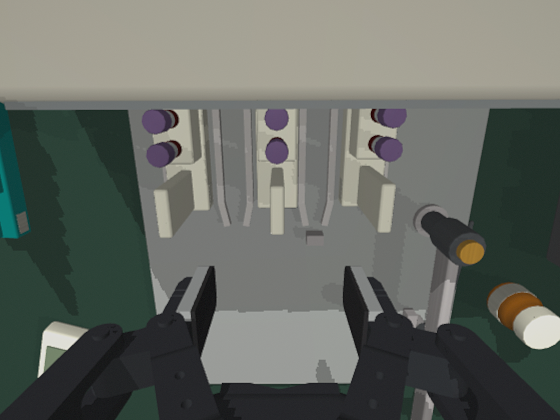

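The wrist view shows all three racks home in lanes 1–3 (handles at (164,205), (277,205) and (384,205)), with foot ends level to about 3 px. The gate is still held open at the right. Next I'll close it.

```bash
python3 - <<'E'
from h import *
k=arc(90.5,.105);print(k)
plan([(.59,.09,.24,87),(k[0],k[1],.22,87),(k[0],k[1],.105,87)])
for s,l in ((94,[90,84,76,68,60]),(60,[52,44,36,28,20]),(20,[14,8,3,0,-1])):
    print(s);rows(arc(s,.123),[arc(a,.123) for a in l])
E
```

```text
(np.float64(0.6781122049226688), np.float64(0.01965417734011045), 0.105, 87.0)
at [0.536  0.1709 0.1914] yaw 86.54 tilt 0.02 w 0.0597 q7 [-0.81, 0.2, 0.48, 1.77, -0.1, 1.2, -0.36]
(0.59, 0.09, 0.24, 87) -> [-0.646, 0.49, -0.405] [0.0, -0.0001, -0.0013] 
(np.float64(0.6781122049226688), np.float64(0.01965417734011045), 0.22, 87) -> [-0.547, 0.764, 0.167] [0.0, 0.0, 0.0] 
(np.float64(0.6781122049226688), np.float64(0.01965417734011045), 0.105, 87) -> [0.0, -0.0, 0.958] [0.0, 0.0, 0.0] 
94
[0.002, -0.065, -0.0, -0.0, -0.0, 0.0111]
[0.014, -0.163, -0.0, -0.0, -0.0, 0.0278]
[0.046, -0.29, -0.0, 0.0, -0.0, 0.05]
[0.095, -0.411, -0.0, -0.0, -0.0, 0.0722]
[0.16, -0.524, -0.0, -0.0, -0.0, 0.0944]
60
[0.009, -0.13, -0.0, 0.0, -0.0, 0.0222]
[0.036, -0.258, -0.0, 0.0, -0.0, 0.0444]
[0.081, -0.381, -0.0, 0.0, -0.0, 0.0667]
[0.142, -0.497, -0.0, 0.0, -0.0, 0.0889]
[0.219, -0.603, -0.0, 0.0, -0.0, 0.1111]
20
[0.005, -0.098, -0.0, 0.0, -0.0, 0.0167]
[0.02, -0.195, -0.0, -0.0, -0.0, 0.0333]
[0.041, -0.274, -0.0, 0.0, -0.0, 0.0472]
[0.057, -0.321, -0.0, -0.0, -0.0, 0.0556]
[0.062, -0.336, -0.0, -0.0, -0.0, 0.0583]
```

Emit:
jog_arm:
  targets:
    - [[-0.3,0.2,-0.4,0,0,0,-0.4],[-0.65,0.49,-0.4,0,0,-0.001,-0.4],[-0.65,0.49,-0.4,0,0,-0.001,-0.4]]

```text
clock: 46.0
tool_pos: [0.5914, 0.0845, 0.2386]
eef_rot: [0.001, 0.728, 0.685, -0.001]
contact_force: [0.0, -0.4, -0.7]
gripper_width: 0.0597
grasp_force: 0.0
```

Emit:
jog_arm:
  targets:
    - [[-0.3,0.4,0,0,0,0,-0.4],[-0.55,0.76,0.16,0,0,0,-0.4],[-0.55,0.76,0.16,0,0,0,-0.4],[-0.55,0.76,0.16,0,0,0,-0.4]]

```text
clock: 46.5
tool_pos: [0.6769, 0.0195, 0.2187]
eef_rot: [-0.001, 0.726, 0.688, -0.001]
contact_force: [-0.3, -0.5, 0.7]
gripper_width: 0.06
grasp_force: 0.0
```

```bash
python3 - <<'E'
from h import *
k=arc(90.5,.105)
c=snap('wrist','w10.png');P=cloud(c);z=P[...,2]
m=(z>.115)&(z<.14)&(abs(P[...,0]-.68)<.05)&(abs(P[...,1]-.02)<.05);print(m.sum(),P[m].mean(0).round(4),P[m].min(0).round(4),P[m].max(0).round(4))
plan([k])
E
```

```text
909 [0.6792 0.0214 0.1262] [0.6672 0.008  0.1151] [0.6909 0.0315 0.1291]
at [0.677  0.02   0.2196] yaw 86.97 tilt 0.09 w 0.0599 q7 [-0.51, 0.44, 0.57, 1.44, -0.24, 1.33, 0.03]
(np.float64(0.6781122049226688), np.float64(0.01965417734011045), 0.105, 87.0) -> [-0.003, 0.011, 0.955] [-0.0002, -0.0001, -0.0001]
```

Emit:
jog_arm:
  targets:
    - [[0,0.015,0.4,0,0,0,-0.4],[0,0.015,0.8,0,0,0,-0.4],[0,0.015,0.955,0,0,0,-0.4],[0,0.015,0.955,0,0,0,-0.4]]

```text
clock: 47.05
tool_pos: [0.6788, 0.0194, 0.1057]
eef_rot: [-0.001, 0.726, 0.688, -0.0]
contact_force: [-0.3, -0.9, 0.6]
gripper_width: 0.0599
grasp_force: 0.0
```

Emit:
jog_arm:
  targets:
    - [[0,0,0,0,0,0,1],[0,0,0,0,0,0,1],[0,0,0,0,0,0,1],[0,0,0,0,0,0,1],[0,0,0,0,0,0,1]]
  grip_force: 40

```text
clock: 47.68
tool_pos: [0.6799, 0.0184, 0.1078]
eef_rot: [0.0, 0.726, 0.688, 0.001]
contact_force: [-4.1, 1.3, 7.4]
gripper_width: 0.023
grasp_force: 38.8
```

Emit:
jog_arm:
  targets:
    - [[0,0.025,0,0,0,-0.005,1],[0,0.05,0,0,0,-0.01,1],[0,0.05,0,0,0,-0.01,1]]

```text
clock: 48.05
tool_pos: [0.6858, 0.0183, 0.1078]
eef_rot: [-0.0, 0.704, 0.71, 0.001]
contact_force: [-5.5, 1.3, 7.8]
gripper_width: 0.0231
grasp_force: 39.0
```

Emit:
jog_arm:
  targets:
    - [[0,0,-0.08,0,0,0,1],[0,0,-0.15,0,0,0,1],[0,0,-0.155,0,0,0,1],[0,0,-0.155,0,0,0,1]]

```text
clock: 48.55
tool_pos: [0.6856, 0.0183, 0.1249]
eef_rot: [0.0, 0.704, 0.71, 0.0]
contact_force: [-3.4, 2.6, 3.0]
gripper_width: 0.0226
grasp_force: 39.9
```

```bash
python3 - <<'E'
from h import *
plan([arc(92,.123)]);print(arm.sense()['contact_force'])
E
```

```text
at [0.6856 0.0183 0.1249] yaw 90.5 tilt 0.04 w 0.0226 q7 [-0.47, 0.53, 0.53, 1.53, -0.28, 1.17, 0.12]
(np.float64(0.6810550933153643), np.float64(0.01953855094024981), 0.123, 88.5) -> [0.011, -0.038, 0.016] [0.0001, -0.0001, 0.0056] 
[-3.41785703  2.63599701  3.04735672]
```

Emit:
jog_arm:
  targets:
    - [[0.004,-0.065,0,0,0,0.011,1],[0.018,-0.163,0,0,0,0.028,1],[0.05,-0.29,0,0,0,0.05,1],[0.1,-0.411,0,0,0,0.072,1],[0.165,-0.524,0,0,0,0.094,1]]

```text
clock: 49.18
tool_pos: [0.6223, 0.0359, 0.1247]
eef_rot: [0.001, 0.882, 0.472, 0.0]
contact_force: [-0.2, -1.6, 2.3]
gripper_width: 0.0231
grasp_force: 39.9
```

```bash
python3 - <<'E'
from h import *
plan([arc(60,.123)]);print(arm.sense()['contact_force'])
E
```

```text
at [0.6223 0.0359 0.1247] yaw 56.34 tilt 0.11 w 0.0231 q7 [-0.66, 0.43, 0.67, 1.7, -0.29, 1.12, -0.49]
(np.float64(0.6219070891523935), np.float64(0.038187845017443586), 0.123, 56.5) -> [0.014, -0.014, 0.014] [0.0003, 0.0001, -0.0004] 
[-0.21424866 -1.5612758   2.32590581]
```

Emit:
jog_arm:
  targets:
    - [[0.012,-0.13,0,0,0,0.022,1],[0.042,-0.258,0,0,0,0.044,1],[0.09,-0.381,0,0,0,0.067,1],[0.15,-0.497,0,0,0,0.089,1],[0.225,-0.603,0,0,0,0.111,1]]

```text
clock: 49.8
tool_pos: [0.5749, 0.0976, 0.1237]
eef_rot: [0.001, 0.99, 0.142, -0.002]
contact_force: [-7.1, -4.5, 1.3]
gripper_width: 0.0228
grasp_force: 40.0
```

Emit:
jog_arm:
  targets:
    - [[0.005,-0.098,0,0,0,0.017,1],[0.02,-0.195,0,0,0,0.033,1],[0.041,-0.274,0,0,0,0.047,1],[0.057,-0.321,0,0,0,0.056,1],[0.057,-0.321,0,0,0,0.056,1]]

```text
clock: 50.42
tool_pos: [0.5698, 0.138, 0.1232]
eef_rot: [0.001, 1.0, -0.031, -0.003]
contact_force: [-11.5, -1.0, 2.4]
gripper_width: 0.0226
grasp_force: 40.0
```

```bash
python3 - <<'E'
from h import *
plan([arc(0,.123)]);print(arm.sense()['contact_force'])
E
```

```text
at [0.5698 0.138  0.1232] yaw -3.52 tilt 0.32 w 0.0226 q7 [-1.02, 0.41, 0.88, 1.8, -0.35, 1.11, -1.65]
(np.float64(0.57170983517754), np.float64(0.13886796069767138), 0.123, -3.5) -> [0.015, -0.008, 0.002] [0.0003, 0.0008, -0.0001] 
[-11.50570083  -0.98577947   2.40915045]
```

Emit:
jog_arm:
  targets:
    - [[0.02,-0.025,0,0,0,0,1],[0.02,-0.025,0,0,0,0,1],[0.02,-0.025,0.08,0,0,0,1],[0.02,-0.025,0.155,0,0,0,1],[0.02,-0.025,0.155,0,0,0,1]]

```text
clock: 51.05
tool_pos: [0.5724, 0.1393, 0.106]
eef_rot: [0.001, 1.0, -0.031, -0.003]
contact_force: [-18.7, -5.3, 18.8]
gripper_width: 0.0229
grasp_force: 43.9
```

Emit:
jog_arm:
  targets:
    - [[-0.02,0.005,0.01,0,0,0,1],[-0.02,0.005,-0.01,0,0,0,-0.4],[-0.02,0.005,-0.01,0,0,0,-0.4],[-0.02,0.005,-0.01,0,0,0,-0.4]]

```text
clock: 51.55
tool_pos: [0.5726, 0.1409, 0.1069]
eef_rot: [0.0, 1.0, -0.03, 0.0]
contact_force: [0.6, -0.6, -0.1]
gripper_width: 0.0596
grasp_force: 0.0
```

Emit:
jog_arm:
  targets:
    - [[0,0,-0.4,0,0,0,-0.4],[0,0,-0.8,0,0,0,-0.4],[0,0,-1,0,0,0,-0.4],[0,0,-1,0,0,0,-0.4]]

```text
clock: 52.05
tool_pos: [0.5735, 0.1411, 0.2287]
eef_rot: [-0.001, 1.0, -0.03, 0.001]
contact_force: [-0.3, 0.1, -0.5]
gripper_width: 0.0597
grasp_force: 0.0
```

Emit:
jog_arm:
  targets:
    - [[0,0,-0.8,0,0,0,-0.4],[0,0,-0.8,0,0,0,-0.4],[0,0,-0.8,0,0,0,-0.4]]

```text
clock: 52.42
tool_pos: [0.5733, 0.141, 0.3242]
eef_rot: [-0.001, 1.0, -0.03, 0.001]
contact_force: [0.7, 0.3, -0.5]
gripper_width: 0.06
grasp_force: 0.0
```

```bash
python3 - <<'E'
from m import *
c=snap('wrist','w11.png');handles(c,(.42,.66,.1,.3),.108,.105)
P=cloud(c);z=P[...,2]
m=(z>.115)&(z<.16)&(abs(P[...,0]-.572)<.03)&(abs(P[...,1]-.138)<.025);print('knob',m.sum(),P[m].mean(0).round(4),np.percentile(P[m][:,2],[50,95]))
m=(abs(z-.0745)<.004)&(P[...,0]>.43)&(P[...,0]<.66)&(abs(P[...,1]-.138)<.03);print('gate',np.polyfit(P[m][:,0],P[m][:,1],1),m.sum())
c=snap('top');handles(c,(.35,.66,-.43,-.12))
plan([])
E
```

```text
caps 507 rect 0.6183 0.2298 [0.045 0.014] mean [0.618  0.2266 0.104 ] yaw 86.9
caps 493 rect 0.5424 0.234 [0.046 0.014] mean [0.5428 0.2304 0.1037] yaw 86.6
caps 112 rect 0.4623 0.2188 [0.015 0.01 ] mean [0.4636 0.2191 0.1037] yaw 175.2
top 355 rect 0.6142 0.1754 [0.035 0.01 ] mean [0.6143 0.1752 0.107 ] yaw 86.7
top 296 rect 0.5391 0.1786 [0.035 0.01 ] mean [0.5395 0.1784 0.107 ] yaw 86.7
top 266 rect 0.46 0.181 [0.035 0.01 ] mean [0.4607 0.1808 0.1068] yaw 86.6
knob 445 [0.5735 0.1382 0.1266] [0.12717283 0.12863813]
gate [-0.06394337  0.17550033] 1348
caps 220 rect 0.4308 -0.2478 [0.119 0.012] mean [ 0.4307 -0.2491  0.0879] yaw 86.6
top 63 rect 0.4241 -0.3428 [0.034 0.01 ] mean [ 0.424  -0.343   0.0903] yaw 85.4
at [0.572  0.1411 0.3215] yaw -3.45 tilt 0.09 w 0.0598 q7 [-1.11, 0.25, 0.97, 1.53, -0.2, 1.47, -1.76]
```

View pics/w11.png

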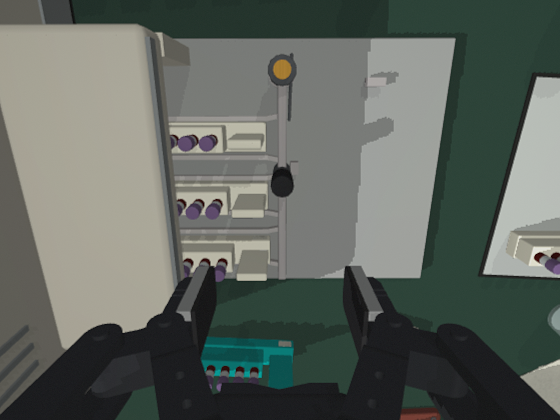

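The gate is shut (bar along u≈282, same angle as at the start), the knob is down (top at z 0.128), the three racks stand home behind it, and the measured rack is on the mat.

```bash
python3 -c "
from workcell import arm
print(arm.close_job())"
```

```text
the job is handed in; nothing more can be done
None
```

I handed the job in, with no score returned: by the last camera check the three waiting racks are home in lanes 1–3 (lane 1 reads about 4 mm off, limit 8), the one measured rack (from lane 2) stands upright on the mat, and the gate is shut with its bolt down.

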